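# Count the nuts in the store room

## Task

First raise the flip-up display of the counting scale's read-out to about 60 degrees from lying flat and let go of it. Then, with the scoop, carry all the nuts from the stock bin to the scale's pan and tip them in from low down, never picking nuts out of the bin with the fingers (a nut that gets spilled elsewhere may be picked up by hand). Finally set the scoop back down upright on the middle of its mat, leaving the display up and the carton, jar and tape measure alone.

Things in the scene. Friction and masses are not known exactly. Their poses are not given: they have to be found in the camera images.
- bin: Stock bin of grey plastic, fixed to the bench, open on top. Inside 240 mm long (its x) by 140 mm wide (its y), walls and floor 4 mm thick. Its low front wall (its -x end, towards the robot) is 19 mm high, the far end wall (+x) 75 mm, the side walls 55 mm (30 mm over the front 50 mm). Origin: centre of its underside.
- bin_floor (a point): Centre of the bin's inner floor, 4 mm above the bench; axes as the bin's.
- scale: Counting scale, fixed: grey plinth 200 x 200 mm with a stainless pan on top. Origin: centre of its underside.
- scale_pan (a point): Centre of the pan's inner floor, 56 mm above the bench; the pan is square, 190 x 190 mm inside, with a rim 26 mm high above this floor; axes as the scale's.
- indicator: The scale's separate read-out, fixed: a white housing 100 mm deep (its x), 130 mm wide (its y), 28 mm high. Origin: centre of its underside.
- display (a joint): Angle of the flip-up display, rad: 0 lying flat with its screen up, growing as its far (+x) edge is raised so that the screen turns to the robot; stop at 1.75. A stiff hinge: it stays where it is left (about 3 N at the tab moves it).
- display_hinge (a point): Middle of the display's hinge line (along the indicator's y, at the near edge of the display, 48 mm above the bench); axes as the indicator's.
- display_tab (a point): Grip point on the black tab in the middle of the display's free edge, 112 mm from the hinge line, in the display's plane (its frame turns with the display). The tab is 16 mm wide (its y), 12 mm thick and stands out 32 mm past the panel (88 x 98 x 14 mm); this point is 20 mm past the panel's edge.
- mat: Black rubber mat of the scoop, 170 x 150 x 3 mm, fixed on the bench. Origin: centre of its underside.
- scoop: Aluminium hand scoop, 110 mm long (x), 76 mm wide (y), 160 g: flat 2 mm floor, open at the front (+x, the lip); side walls 35 mm high, starting 18 mm behind the lip; back wall 38 mm. A black rubber bar handle runs fore and aft above it (x -55 to +30 mm, 18 mm wide, 22 mm tall, centre line 76 mm above the underside) on a post at the back. Origin: centre of its underside.
- scoop_grip (a point): Point on the centre line of the handle bar, 8 mm behind the scoop's middle and 76 mm above its underside; axes as the scoop's.
- carton: Bystander: small cardboard box, 60 x 90 x 50 mm. Leave alone.
- jar: Bystander: closed jar, 60 mm in diameter, 70 mm high. Leave alone.
- tape: Bystander: tape measure, 60 x 32 x 58 mm. Leave alone.
- nut0: Steel hexagon nut, 24 mm over the flats, 13 mm high, 35 g. Origin: centre of its underside as it was made (z along its bore). May be absent (None).
- nut1: Steel hexagon nut, 24 mm over the flats, 13 mm high, 35 g. Origin: centre of its underside as it was made (z along its bore). May be absent (None).
- nut2: Steel hexagon nut, 24 mm over the flats, 13 mm high, 35 g. Origin: centre of its underside as it was made (z along its bore). May be absent (None).
- nut3: Steel hexagon nut, 24 mm over the flats, 13 mm high, 35 g. Origin: centre of its underside as it was made (z along its bore). May be absent (None).
- nut4: Steel hexagon nut, 24 mm over the flats, 13 mm high, 35 g. Origin: centre of its underside as it was made (z along its bore). May be absent (None).
- nut5: Steel hexagon nut, 24 mm over the flats, 13 mm high, 35 g. Origin: centre of its underside as it was made (z along its bore). May be absent (None).
- nut6: Steel hexagon nut, 24 mm over the flats, 13 mm high, 35 g. Origin: centre of its underside as it was made (z along its bore). May be absent (None).
- nut7: Steel hexagon nut, 24 mm over the flats, 13 mm high, 35 g. Origin: centre of its underside as it was made (z along its bore). May be absent (None).
- nut8: Steel hexagon nut, 24 mm over the flats, 13 mm high, 35 g. Origin: centre of its underside as it was made (z along its bore). May be absent (None).
- nut9: Steel hexagon nut, 24 mm over the flats, 13 mm high, 35 g. Origin: centre of its underside as it was made (z along its bore). May be absent (None).
Things that resemble listed ones, but are neither listed nor needed, are in the scene too. What is shaped like the nut9 but red is not meant.

How it is judged:
By the outcome, as a careful person would: the job done as asked, in the order asked, and still so for the second after the job is handed in, with the robot touching nothing.
Of nut0, nut1, nut2, nut3, nut4, nut5, nut6, nut7, nut8, nut9 only 6 to 10 are there at a start; the rules pass over those that are not, and their reading is None.
At some moment in a run one of scoop may be knocked a few centimetres aside while the robot is not near it.
It also fails if it takes over 210 s, if anything falls off the work surface, if the arm or the gripper's body presses on something with over 40 N, if the wrist force passes 120 N, or if a joint passes its speed limit or range.

## Robot

A 7-joint arm with a two-finger parallel gripper is mounted at the origin on the work surface. World frame = base frame: x ahead of the robot, y to its left, z up, the work surface at z = 0. Lengths are in m, angles in degrees, forces in N, time in s.
With the tool pointing down it reaches from about 0.425 to 0.875 m from the base axis. Payload 4.7 kg.
Tool frame: the origin (TCP) lies at the centre of the arm's flange, where the gripper is bolted on; the fingertips stand 182 mm ahead of it and the grasp point (between the pads) lies 164 mm ahead of it (env.grip_depth is the distance from the TCP to the grasp point, in m); z points along the fingers, y is the line along which they close (so a half turn about z gives the same grasp; the last joint's range is limited). The gripper opens to 87 mm and grips with 3 to 60 N. Pads are 19 mm wide; open, the fingers measure 117 mm over their backs; the gripper's body (75 mm by 190 mm) begins 51 mm behind the grasp point.
Start: joints at [76.496, 18.392, -4.016, 83.108, 1.295, 78.541, -3.26], TCP at [0.161, -0.63, 0.405] pointing down, gripper open.
Joint ranges: [-163.93, 163.93], [-17.29, 119.83], [-79.2, 71.16], [3.27, 140.29], [-89.18, 269.18], [5.43, 117.66], [-154.24, 154.24]. Speed limits (degrees/s): [147.25, 147.25, 180, 180, 180, 180, 180].

## Interface

Orientations are given as [roll, pitch, yaw] about the fixed x, y, z axes, in that order (R = Rz(yaw) Ry(pitch) Rx(roll)).
In Python, from cell import env gives the robot as it stands. The module is installed in compiled form; this text tells all that it offers.
- The arm moves only by the tool send_rows, never from a script. Its arguments are lists of equal length, an entry for each row: "xyz": the shift along the tool's x, y, z in m, a list of three; "rotation": the turn, a rotation vector about the tool's x, y, z in rad, a list of three; "jaw": the opening, from 0 (shut) to 1 (fully open). A call has 1 to 20 rows; each row shifts and turns the commanded pose from where the row before left it, along the tool's axes as they then stand; what a row does not reach is not made up. A row lasts 1/10 s, in which the tool goes at most 50 mm and 8.59 degrees, less where a joint would pass 70% of its speed; a pose out of reach is approached as far as the arm can. A call is refused whole if a number of a shift passes 0.05 or a number of a turn 0.15, either way. A call with a gripper value outside its range is refused whole. The fingers move at their own pace and stop on an object; "newtons" is the grip in N (left out, the last holds). Time passes only in rows, so rows that do not move let the fingers close. It gives the time, the measured TCP pose, the force, the opening and the grip force at its end, in the units of the state.
- env.get_obs(): the state, without advancing time (a new reading comes with each control period).
- env.read_camera(name): name is "side" or "top" or "wrist"; returns a dict with "image" (384x512x3 uint8, blue, green, red), "fx", "fy", "cx", "cy" (pixels), "R" (3x3) and "t" (3): a world point X has camera coordinates R X + t. Camera axes: x right, y down, z forward; pixel columns grow to the right and rows downward; lengths in m; the calibration is good to about 2 mm. A picture is of the moment at which its call begins. There is no depth.
- env.sign_off(): hands the job in; it is judged then, once.
The state is a dict: "time_s": time; "qpos": joint angles; "joint_velocities": joint speeds; "effort": joint torques, N m; "tool_pos": TCP position; "tool_rot": TCP orientation; "force": force on the tool from outside, world axes, zero at the start; "wrist_torque": the same for the moment, N m; "grip_width": finger opening in m; "grasp_force": force on a finger pad.
Only numpy, scipy, OpenCV 4.12 (cv2) and the standard library are available. Lean on these libraries where they do the work, as an engineer would, in place of code of your own. Each camera call takes 0.05 s, during which the arm holds its last target. There are 200 camera calls.

## Working session

There is one attempt and no reset: what is moved stays moved. The work goes in short steps, Python scripts to look and compute and a tool call to move; the robot and the scene stay as the last step left them, time stands still between calls to the robot, and variables do not carry over. Pictures are saved under pics/ and viewed, at most 14 in all, crops included, and the job is handed in when it is done.

Besides the shell and the picture viewer there is one more tool, called as a command line: name --argument value ..., lists and objects as JSON in quotes. send_rows: Moves the arm, as the interface text tells. Its arguments: {"type":"object","properties":{"xyz":{"type":"array"},"rotation":{"type":"array"},"jaw":{"type":"array"},"newtons":{"type":"number"}},"required":["xyz","rotation","jaw"]}

```bash
mkdir -p pics
python3 - <<'E'
from cell import env
import cv2,numpy as np
o=env.get_obs(); print(o)
for n in("top","side"):
    c=env.read_camera(n); cv2.imwrite(f"pics/{n}0.png",c["image"]); print(n,c["fx"],c["cx"],c["cy"],np.round(c["R"],3).tolist(),np.round(c["t"],3))
    np.savez(f"{n}0.npz",**c)
E
```

```text
{'time_s': 0.0, 'qpos': array([76.49816805, 18.43696305, -4.01540136, 83.1756297 ,  1.29701672,
       78.53901835, -3.26091385]), 'joint_velocities': array([-0.00357108, -0.04252926,  0.05168238, -0.0253452 , -0.0411423 ,
        0.0060647 ,  0.07966891]), 'effort': array([ 2.26586608e-04, -4.91291535e+01, -4.03669160e-01, -3.12528241e+01,
       -6.36410387e-02,  4.36869403e-02,  1.86337852e-04]), 'tool_pos': array([ 0.1605653 , -0.62963992,  0.40367856]), 'tool_rot': array([-1.79893742e+02,  7.74582172e-03,  1.43109700e+01]), 'force': array([-0.03356136,  0.32458946,  0.78659432]), 'wrist_torque': array([ 0.03668977, -0.00584827,  0.03097923]), 'grasp_force': 0.0, 'grip_width': 0.08749175554465229}
top 370.93672039159173 254.64887847766124 197.46962748800183 [[0.01, -1.0, 0.001], [-0.997, -0.01, -0.076], [0.076, 0.0, -0.997]] [-0.06   0.579  1.106]
side 475.67883338839874 259.6650941311416 188.69979939589746 [[0.995, -0.096, -0.016], [-0.077, -0.671, -0.738], [0.06, 0.735, -0.675]] [-0.594  0.061  1.198]
```

View pics/top0.png

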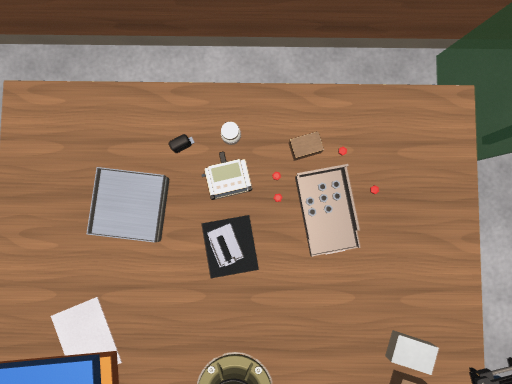

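View pics/side0.png

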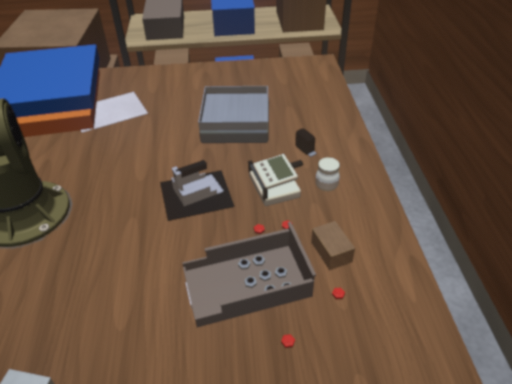

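Top view: pan (129,205), indicator (228,178) with tab (222,157), mat/scoop (230,246), bin (328,212) holding about 7 grey nuts. The red nuts at (276,176), (278,198), (342,151), (374,190) are look-alikes. The carton is at (306,146), jar (230,132), tape (180,143). I'll enlarge it next.

```bash
cat > h.py <<'E'
import numpy as np,cv2
from scipy.spatial.transform import Rotation as Ro
def ray(c,u,v):
    R=c["R"];d=R.T@np.array([(u-c["cx"])/c["fx"],(v-c["cy"])/c["fy"],1]);return -R.T@c["t"],d/np.linalg.norm(d)
def onz(c,u,v,z):
    o,d=ray(c,u,v);return o+d*(z-o[2])/d[2]
def proj(c,X):
    p=c["R"]@np.asarray(X,float)+c["t"];return np.array([c["fx"]*p[0]/p[2]+c["cx"],c["fy"]*p[1]/p[2]+c["cy"]])
def tri(c1,p1,c2,p2):
    o1,d1=ray(c1,*p1);o2,d2=ray(c2,*p2)
    s=np.linalg.lstsq(np.c_[d1,-d2],o2-o1,rcond=None)[0];a=o1+d1*s[0];b=o2+d2*s[1];return (a+b)/2,np.linalg.norm(a-b)
def pose(o):return np.array(o["tool_pos"]),Ro.from_euler("xyz",o["tool_rot"],degrees=True)
def go(o,p,rpy):
    "shift and rotvec in the tool's axes from now to the target pose"
    P,Q=pose(o);T=Ro.from_euler("xyz",rpy,degrees=True);return np.round(Q.inv().apply(np.array(p)-P),4),np.round((Q.inv()*T).as_rotvec(),4)
E
python3 - <<'E'
from h import *
t=dict(np.load("top0.npz"));s=dict(np.load("side0.npz"))
a=cv2.resize(t["image"][140:285,195:365],None,fx=4,fy=4,interpolation=cv2.INTER_CUBIC)
b=cv2.resize(s["image"][80:340,150:350],None,fx=2.3,fy=2.3,interpolation=cv2.INTER_CUBIC)
cv2.imwrite("pics/topc.png",a);cv2.imwrite("pics/sidec.png",b)
E
```

```text
(no output)
```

View pics/topc.png

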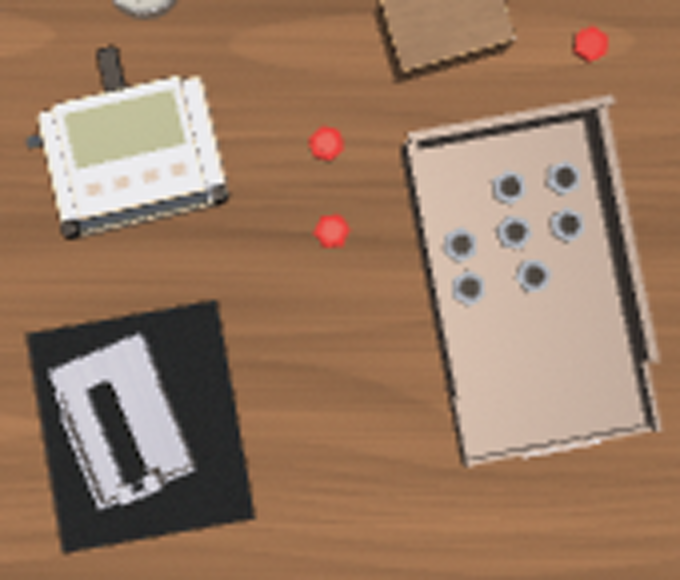

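View pics/sidec.png

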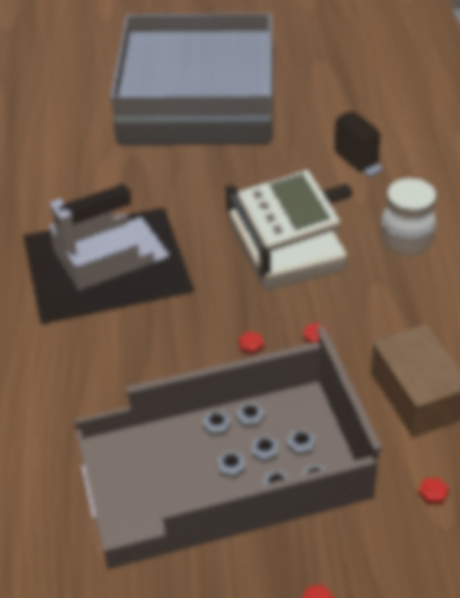

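The crops show exactly 7 grey nuts in the bin, all inside its rear half. The red ones lie outside the bin. The scoop sits on its mat with its lip away from the robot, and the tab points away from the robot. Now I'll convert these to positions.

Run:
```python
from h import *
np.set_printoptions(precision=4,suppress=True)
t=dict(np.load("top0.npz"));s=dict(np.load("side0.npz"))
T=lambda p,z:onz(t,195+(p[0]+.5)/4-.5,140+(p[1]+.5)/4-.5,z)[:2]
S=lambda p:(150+(p[0]+.5)/2.3-.5,80+(p[1]+.5)/2.3-.5)
TT=lambda p:(195+(p[0]+.5)/4-.5,140+(p[1]+.5)/4-.5)
print("cam",-t["R"].T@t["t"],-s["R"].T@s["t"])
def quad(n,P,z):
    Q=np.array([T(p,z) for p in P]);L=np.linalg.norm(np.roll(Q,-1,0)-Q,axis=1)
    print(n,Q.tolist().__repr__()[:0],"c",Q.mean(0),"sides",L,"yaw",[round(np.degrees(np.arctan2(*(Q[i]-Q[j])[::-1])),1) for i,j in((0,3),(1,2))])
quad("mat",[(28,333),(217,301),(254,518),(64,552)],.003)
a,b=T((102,382),.087),T((131,482),.087);print("handle",a,b,np.linalg.norm(a-b),np.degrees(np.arctan2(*(a-b)[::-1])))
for n,p,q in[("tab tip",(106,46),(350,190)),("disp FL",(40,113),(306,168)),("disp FR",(193,77),(341,216)),("hingeL",(70,228),(230,190)),("hingeR",(222,193),(265,270)),("pan",None,None),
 ("bin FL",(468,465),(78,425)),("bin FR",(658,428),(110,565)),("bin BL",(409,134),(322,330)),("bin BR",(611,99),(378,450))]:
    if p: print(n,*tri(t,TT(p),s,S(q)))
print("bin bottom front",T((468,465),.019),T((655,430),.019))
print("bin back",T((409,134),.075),T((611,99),.075))
for p in[(511,187),(565,177),(461,244),(514,232),(568,224),(470,288),(535,275)]:print("nut",T(p,.017))
# pan rim in full top picture
for p in [(97,168),(168,177),(160,242),(87,234)]:print("pan",onz(t,*p,.082))
```

```text
cam [ 0.494  -0.0543  1.1474] [ 0.524  -0.8968  0.8438]
mat  c [0.4317 0.0204] sides [0.1475 0.1677 0.1468 0.1688] yaw [np.float64(10.6), np.float64(10.3)]
handle [0.4666 0.043 ] [0.3964 0.0212] 0.07348736546874696 17.21209940164854
tab tip [0.7131 0.0469 0.0589] 0.0022329555710896938
disp FL [0.6662 0.0953 0.0562] 0.004430831928417239
disp FR [ 0.6895 -0.0187  0.0779] 0.0025391898509741885
hingeL [0.5784 0.072  0.0511] 0.0011548257591472795
hingeR [ 0.6074 -0.0401  0.0277] 0.0024638135023017276
bin FL [ 0.4067 -0.2271  0.022 ] 0.0021141089200372525
bin FR [ 0.4355 -0.3737  0.0099] 0.002782309005715853
bin BL [ 0.6483 -0.1767  0.0721] 0.001117470834965239
bin BR [ 0.6758 -0.3244  0.0726] 0.0005041998446544852
bin bottom front [ 0.4055 -0.2277] [ 0.4331 -0.3689]
bin back [ 0.6484 -0.1764] [ 0.6757 -0.3238]
nut [ 0.6166 -0.2612]
nut [ 0.6248 -0.3026]
nut [ 0.5725 -0.2229]
nut [ 0.5821 -0.2634]
nut [ 0.5887 -0.3047]
nut [ 0.539  -0.2297]
nut [ 0.5494 -0.2793]
pan [0.6563 0.4035 0.082 ]
pan [0.6322 0.1971 0.082 ]
pan [0.4452 0.2147 0.082 ]
pan [0.4657 0.4239 0.082 ]
```

send_rows --xyz '[[0.01, -0.009, 0], [0.02, -0.018, 0], [0.03, -0.027, 0], [0.032, -0.028, 0], [0.032, -0.028, 0], [0.032, -0.028, 0], [0.032, -0.028, 0], [0.032, -0.028, 0], [0.032, -0.028, 0], [0.032, -0.028, 0], [0.032, -0.028, 0], [0.032, -0.028, 0], [0.032, -0.028, 0], [0.032, -0.028, 0], [0.032, -0.028, 0], [0.032, -0.028, 0], [0.032, -0.028, 0], [0.032, -0.028, 0], [0.032, -0.028, 0], [0.032, -0.028, 0]]' --rotation '[[0, 0, 0], [0, 0, 0], [0, 0, 0], [0, 0, 0], [0, 0, 0], [0, 0, 0], [0, 0, 0], [0, 0, 0], [0, 0, 0], [0, 0, 0], [0, 0, 0], [0, 0, 0], [0, 0, 0], [0, 0, 0], [0, 0, 0], [0, 0, 0], [0, 0, 0], [0, 0, 0], [0, 0, 0], [0, 0, 0]]' --jaw '[1, 1, 1, 1, 1, 1, 1, 1, 1, 1, 1, 1, 1, 1, 1, 1, 1, 1, 1, 1]'

```text
time_s: 2.1
tool_pos: [0.615, 0.0354, 0.4046]
tool_rot: [180.0, 0.0, 14.3]
force: [0.5, -0.1, 0.1]
grip_width: 0.0874
grasp_force: 0.0
```

send_rows --xyz '[[0.0, 0, 0], [0, 0, 0]]' --rotation '[[0, 0, 0.035], [0, 0, 0.035]]' --jaw '[1, 1]'

```text
time_s: 2.3
tool_pos: [0.6146, 0.0362, 0.404]
tool_rot: [-179.9, 0.1, 10.5]
force: [0.1, -0.1, 0.3]
grip_width: 0.0871
grasp_force: 0.0
```

Run:
```python
from cell import env
from h import *
o=env.get_obs();print(o["time_s"],o["tool_pos"],o["tool_rot"],o["qpos"])
c=env.read_camera("wrist");np.savez("w1.npz",**c);cv2.imwrite("pics/w1.png",c["image"])
P,Q=pose(o);C=-c["R"].T@c["t"];print("cam in tool",Q.inv().apply(C-P),"axis in tool",np.round(Q.inv().apply(c["R"][2]),3),c["fx"])
```

```text
2.3 [0.61456346 0.03623841 0.40404453] [-1.79929002e+02  7.41654062e-02  1.04898312e+01] [ 25.72512257  18.24233064 -39.13158853  87.26092335  11.54824871
  78.69844596 -93.78606941]
cam in tool [0.07133156 0.00046395 0.01970312] axis in tool [-0.259 -0.     0.966] 336.034379370056
```

View pics/w1.png

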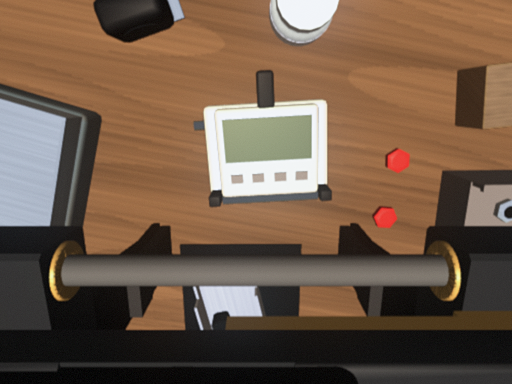

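Wrist view: tab tip (265,70), tab meets the panel at (264,101), panel far corners (205,107) and (327,100), hinge ends (215,199) and (325,192).

Run:
```python
from h import *
np.set_printoptions(precision=4,suppress=True)
c=dict(np.load("w1.npz"))
g=lambda u,v,z:onz(c,u,v,z)[:2]
a,b=g(205,107,.055),g(327,100,.055);print("far",a,b,np.linalg.norm(a-b))
d,e=g(219,196,.055),g(321,190,.055);print("near",d,e,np.linalg.norm(d-e), "len",np.linalg.norm((a+b-d-e)/2))
h1,h2=g(215,198,.05),g(325,191.5,.05);print("hinge",h1,h2,np.linalg.norm(h1-h2),(h1+h2)/2)
yaw=lambda l,r:np.degrees(np.arctan2(*(l-r)[::-1]))-90
print("yaws",yaw(a,b),yaw(d,e),yaw(h1,h2))
tt,tb=g(265,71,.054),g(264,101,.054);print("tab",tt,tb,np.linalg.norm(tt-tb))
print("tabw",np.linalg.norm(g(257,85,.054)-g(273,84,.054)))
m=(a+b)/2-(h1+h2)/2;print("axis yaw from mids",np.degrees(np.arctan2(m[1],m[0])),np.linalg.norm(m), "tip-hinge",np.linalg.norm(tt-(h1+h2)/2))
```

```text
far [0.6713 0.0946] [ 0.6986 -0.0178] 0.11568652261073752
near [0.5869 0.068 ] [ 0.612  -0.0327] 0.10367561160979673 len 0.08799395442677513
hinge [0.5826 0.072 ] [ 0.6101 -0.0383] 0.11366680236016095 [0.5963 0.0168]
yaws 13.646164262572412 13.981725304986924 14.002937809205065
tab [0.7135 0.0447] [0.6869 0.0405] 0.026865580409749193
tabw 0.015008243652788751
axis yaw from mids 13.673429582247717 0.09123482092005446 tip-hinge 0.12039845579346954
```

Run:
```python
from h import *
np.set_printoptions(precision=4,suppress=True)
c=dict(np.load("w1.npz"));s=dict(np.load("side0.npz"));t=dict(np.load("top0.npz"))
S=lambda p:(150+(p[0]+.5)/2.3-.5,80+(p[1]+.5)/2.3-.5)
T=lambda p:(195+(p[0]+.5)/4-.5,140+(p[1]+.5)/4-.5)
for n,p,q,r in[("FL",(205,107),(306,169),(40,113)),("FR",(327,100),(340,216),(193,77)),("NL",(219,196),(238,188),None),("NR",(321,190),(267,248),None),("tip",(265,71),(351,189),(107,46)),("base",(264,101),(325,194),(113,88))]:
    print(n,*tri(c,p,s,S(q)), *( tri(c,p,t,T(r)) if r else []))
sc=cv2.resize(s["image"][145:210,240:330],None,fx=6,fy=6,interpolation=cv2.INTER_CUBIC)
w=cv2.resize(c["image"][50:220,180:350],None,fx=390/170,fy=390/170,interpolation=cv2.INTER_CUBIC)
o=np.zeros((790,540,3),np.uint8);o[:390]=sc;o[400:790,:390]=w;
cv2.imwrite("pics/sc.png",cv2.resize(o,None,fx=.75,fy=.75))
```

```text
FL [0.6699 0.0949 0.055 ] 0.002975801018385977 [0.6698 0.1001 0.0184] 0.0007343931133563233
FR [ 0.6943 -0.0135  0.0736] 0.007184508686489737 [ 0.6968 -0.0188  0.0431] 0.005298347371802832
NL [0.5871 0.068  0.0563] 0.0005203261880503997
NR [ 0.6104 -0.033   0.0527] 0.0022176950304430673
tip [0.7127 0.0448 0.0619] 0.00011256119977287887 [0.7119 0.045  0.071 ] 0.00023887648736065306
base [0.6848 0.041  0.0603] 0.00424560222266396 [0.6862 0.0414 0.0436] 0.002746671779829478
```

View pics/sc.png

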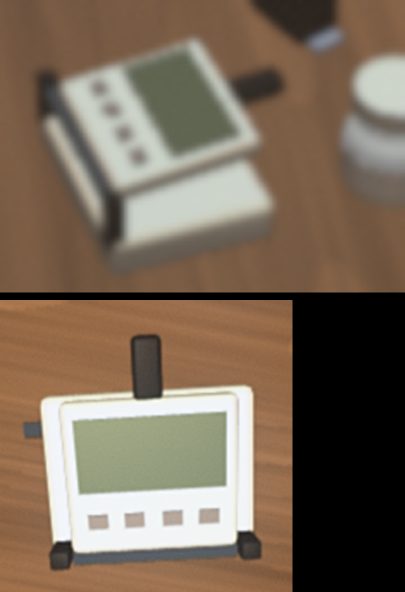

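Run:
```python
from h import *
np.set_printoptions(precision=4,suppress=True)
c=dict(np.load("w1.npz"));s=dict(np.load("side0.npz"))
W=lambda x,y:(180+(x+.5)/1.7206-.5,50+(y-300+.5)/1.7206-.5)
S=lambda x,y:(240+(x+.5)/4.5-.5,145+(y+.5)/4.5-.5)
Q={}
for n,p,q in[("FL",(60,405),(195,40)),("FR",(240,393),(260,143)),("NL",(76,552),(60,85)),("NR",(237,542),(118,192)),("tip",(147,336),(280,75)),("base",(148,394),(240,90))]:
    Q[n],e=tri(c,W(*p),s,S(*q));print(n,Q[n],e)
n=np.linalg.norm
print("far",n(Q["FL"]-Q["FR"]),"near",n(Q["NL"]-Q["NR"]),"len",n(Q["FL"]-Q["NL"]),n(Q["FR"]-Q["NR"]))
for z1,z2 in((.055,.055),(.055,.07),(.055,.08)):
    f=[onz(c,*W(*p),z2) for p in((60,405),(240,393))];e=[onz(c,*W(*p),z1) for p in((76,552),(237,542))]
    print(z1,z2,n(f[0]-f[1]),n(e[0]-e[1]),n(sum(f)-sum(e))/2)
```

```text
FL [0.6686 0.0845 0.0622] 0.002501209149997282
FR [ 0.6925 -0.0101  0.0616] 0.002448307522141446
NL [0.5863 0.0632 0.0531] 0.0014078303161323311
NR [ 0.6099 -0.0301  0.0513] 0.0004254965629118769
tip [0.7121 0.0447 0.0641] 0.001581954160493623
base [0.6857 0.0382 0.0608] 0.0030560163288722306
far 0.09753849801282026 near 0.09631051104859696 len 0.0854782220510803 0.0856398085562461
0.055 0.055 0.09952712585061217 0.09514794588977278 0.08483360282804032
0.055 0.07 0.09499284016180844 0.09514794588977278 0.08641146712934507
0.055 0.08 0.09196998303593931 0.09514794588977278 0.08886747914483938
```

The inner panel triangulates at about 97 x 86 mm, as it should. It is already tilted up about 6°. The hinge is near (0.5945, 0.0157, 0.048), yaw 13.9°, and the tab grip point near (0.7025, 0.042, 0.059). I'll move above the tab.

send_rows --xyz '[[0.022, 0.0025, 0.02], [0.022, 0.0025, 0.02], [0.022, 0.0025, 0.02], [0.0216, 0.0024, 0.02], [0, 0, 0.02], [0, 0, 0]]' --rotation '[[0, 0, 0], [0, 0, 0], [0, 0, 0], [0, 0, 0], [0, 0, -0.06], [0, 0, 0]]' --jaw '[0.45, 0.45, 0.45, 0.45, 0.45, 0.45]'

```text
time_s: 2.95
tool_pos: [0.7016, 0.0392, 0.3007]
tool_rot: [-179.9, 0.4, 13.8]
force: [0.4, -0.8, -0.1]
grip_width: 0.0469
grasp_force: 0.0
```

Run:
```python
from cell import env
from h import *
o=env.get_obs();print(o["tool_pos"],o["tool_rot"],go(o,[.7025,.042,.223],[180,0,13.9]))
c=env.read_camera("wrist");np.savez("w2.npz",**c)
im=c["image"].copy()
for X in([.7025,.042,.059],[.5945,.0157,.048]):
    p=proj(c,X).astype(int);print(p);cv2.drawMarker(im,tuple(int(v) for v in p),(0,0,255),0,10,1)
cv2.imwrite("pics/w2.png",im)
```

```text
[0.7015639  0.03915493 0.3007239 ] [-179.90993844    0.39604168   13.81952264] (array([ 0.0021, -0.0024,  0.0777]), array([-0.0016,  0.0069, -0.0014]))
[250 204]
[251 331]
```

View pics/w2.png

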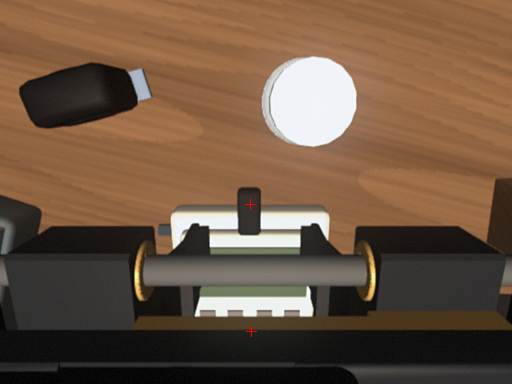

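The marker falls on the tab's centre at (250,204), with the tip at v=188 and the base at v=234. Descend and grip.

send_rows --xyz '[[0.001, -0.001, 0.02], [0.001, -0.0014, 0.02], [0, 0, 0.02], [0, 0, 0.017], [0, 0, 0], [0, 0, 0], [0, 0, 0], [0, 0, 0], [0, 0, 0], [0, 0, 0], [0, 0, 0]]' --rotation '[[0, 0.006, 0], [0, 0, 0], [0, 0, 0], [0, 0, 0], [0, 0, 0], [0, 0, 0], [0, 0, 0], [0, 0, 0], [0, 0, 0], [0, 0, 0], [0, 0, 0]]' --jaw '[0.45, 0.45, 0.45, 0.45, 0.45, 0, 0, 0, 0, 0, 0]' --newtons 30

```text
time_s: 4.1
tool_pos: [0.7046, 0.0438, 0.2285]
tool_rot: [-179.9, -0.4, 13.8]
force: [0.6, 5.0, 3.5]
grip_width: 0.0155
grasp_force: 30.0
```

Run:
```python
from cell import env
from h import *
o=env.get_obs();P,Q=pose(o);print(P,o["tool_rot"],o["grip_width"],o["force"])
r=Q.inv().apply(np.array([.5945,.0157,.048])-P);print("hinge in tool",r)
for a in(.09,.094,.1):
    R=Ro.from_rotvec([0,-a,0]); print(a,np.round(r-R.apply(r),4)); print(Q.apply(R.apply([1,0,0])))
```

```text
[0.70462641 0.04378117 0.22852948] [-179.86965879   -0.44581432   13.81716364] 0.01553024341836443 [0.5790832  5.02460513 3.4912886 ]
hinge in tool [-0.11504735  0.00137637  0.17963709]
0.09 [0.0157 0.     0.0111]
[ 0.96773362  0.23821614 -0.08212624]
0.094 [0.0164 0.     0.0116]
[ 0.96740471  0.23814458 -0.08611205]
0.1 [0.0174 0.     0.0124]
[ 0.96688233  0.23803009 -0.09208816]
```

send_rows --xyz '[[-0.0174, 0, -0.01], [-0.0174, 0, -0.01], [-0.0174, 0, -0.01], [-0.0174, 0, -0.01], [-0.0174, 0, -0.01], [-0.0174, 0, -0.01], [-0.0174, 0, -0.01], [-0.0174, 0, -0.01], [-0.0174, 0, -0.01], [-0.0174, 0, -0.01], [0, 0, 0], [0, 0, 0]]' --rotation '[[0, 0.094, 0], [0, 0.094, 0], [0, 0.094, 0], [0, 0.094, 0], [0, 0.094, 0], [0, 0.094, 0], [0, 0.094, 0], [0, 0.094, 0], [0, 0.094, 0], [0, 0.094, 0], [0, 0, 0], [0, 0, 0]]' --jaw '[0, 0, 0, 0, 0, 0, 0, 0, 0, 0, 0, 0]'

```text
time_s: 5.3
tool_pos: [0.5491, 0.0025, 0.2565]
tool_rot: [-178.5, -45.4, 13.5]
force: [0.6, -10.9, -1.6]
grip_width: 0.0158
grasp_force: 30.0
```

Run:
```python
from cell import env
from h import *
o=env.get_obs();P,Q=pose(o);print(P,o["tool_rot"],o["grip_width"],o["force"],o["qpos"])
g=P+Q.apply([0,0,.164]);d=g-[.5945,.0157,.048];print("grip",g,"angle",np.degrees(np.arctan2(d[2],np.hypot(*d[:2]))),np.linalg.norm(d))
c=env.read_camera("side");np.savez("s2.npz",**c)
cv2.imwrite("pics/s2.png",cv2.resize(c["image"][60:260,130:400],None,fx=2.5,fy=2.5,interpolation=cv2.INTER_CUBIC))
```

```text
[0.54913047 0.00251089 0.25652704] [-178.46629336  -45.42336372   13.45201344] 0.01582058866166324 [  0.6434214  -10.89417858  -1.5887602 ] [ 61.76765946  10.03461334 -63.0303185  124.69620694 -29.77158267
   8.0664507  -45.29118451]
grip [0.66168293 0.03394596 0.1414628 ] angle 53.3191145102103 0.11654079087617776
```

View pics/s2.png

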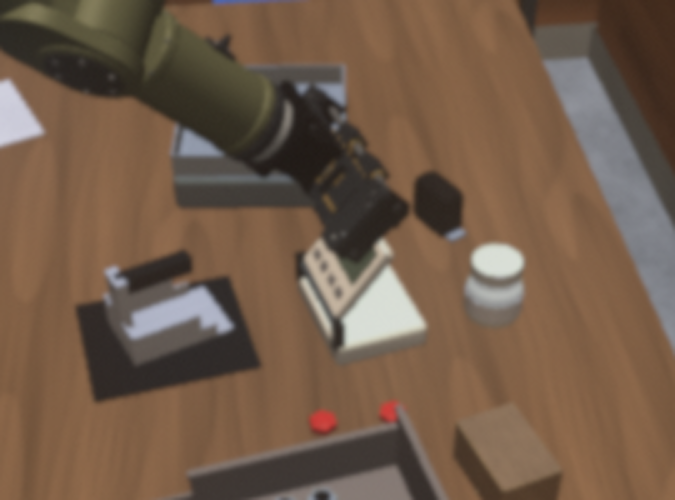

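The display is up at roughly 51–53°. J6 is near its lower limit, so the last few degrees come from translating along the arc while turning the tool back slightly.

send_rows --xyz '[[0.0067, 0, -0.0067], [0.0067, 0, -0.0067], [0, 0, 0], [0, 0, 0]]' --rotation '[[0, -0.05, 0], [0, -0.05, 0], [0, 0, 0], [0, 0, 0]]' --jaw '[0, 0, 0, 0]'

```text
time_s: 5.75
tool_pos: [0.5498, 0.0025, 0.2761]
tool_rot: [-178.7, -39.7, 13.9]
force: [1.8, -12.0, 0.4]
grip_width: 0.0156
grasp_force: 30.0
```

Run:
```python
from cell import env
from h import *
o=env.get_obs();P,Q=pose(o);print(P,o["tool_rot"],o["grip_width"],o["force"],o["qpos"])
g=P+Q.apply([0,0,.164]);d=g-[.5945,.0157,.048];print("grip",g,"angle",np.degrees(np.arctan2(d[2],np.hypot(*d[:2]))),np.linalg.norm(d))
```

```text
[0.54980936 0.00251963 0.27613895] [-178.70290938  -39.72045141   13.86142645] 0.015621379850494235 [  1.80025236 -11.9771984    0.39835646] [ 51.37882613   5.51680183 -51.95467156 121.7566341  -21.54312399
  17.68170163 -56.22329598]
grip [0.65064477 0.0312256  0.15002715] angle 60.27602237831489 0.11748539751197666
```

send_rows --xyz '[[0, 0, 0], [0, 0, 0], [0, 0, 0], [0, 0, 0], [0, 0, -0.02], [0, 0, -0.03], [0, 0, -0.03], [0, 0, -0.03], [0, 0, 0]]' --rotation '[[0, 0, 0], [0, 0, 0], [0, 0, 0], [0, 0, 0], [0, 0, 0], [0, 0, 0], [0, 0, 0], [0, 0, 0], [0, 0, 0]]' --jaw '[0.45, 0.45, 0.45, 0.45, 0.45, 0.45, 0.45, 0.45, 0.45]'

```text
time_s: 6.65
tool_pos: [0.4812, -0.0113, 0.3626]
tool_rot: [-178.6, -39.7, 14.3]
force: [0.6, -0.6, -0.5]
grip_width: 0.0391
grasp_force: 0.0
```

Run:
```python
from cell import env
from h import *
o=env.get_obs();P,Q=pose(o);print(P,o["tool_rot"],o["force"],o["qpos"])
c=env.read_camera("side");np.savez("s3.npz",**c)
t=env.read_camera("top");np.savez("t3.npz",**t)
a=cv2.resize(c["image"][120:240,150:320],None,fx=3.5,fy=3.5,interpolation=cv2.INTER_CUBIC)
cv2.imwrite("pics/s3.png",a)
# scoop moved?
d=dict(np.load("top0.npz"))
print("diff in mat area",np.abs(t["image"][215:275,200:260].astype(int)-d["image"][215:275,200:260]).mean())
```

```text
[ 0.48117682 -0.01132209  0.36259057] [-178.57315717  -39.70287572   14.28250886] [ 0.58973773 -0.58414554 -0.53439589] [ 58.32532875 -16.81743984 -47.29338188 124.26628163 -48.06970948
  38.61991912 -35.90484318]
diff in mat area 43.0137962962963
```

View pics/s3.png

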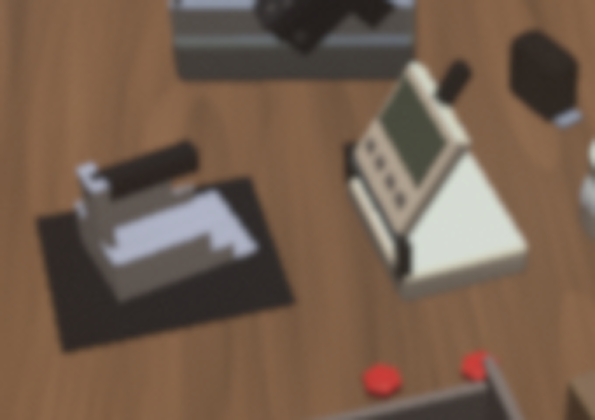

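Run:
```python
from h import *
np.set_printoptions(precision=4,suppress=True)
s=dict(np.load("s3.npz"));yw=np.radians(13.9);ex=np.array([np.cos(yw),np.sin(yw),0]);ey=np.array([-np.sin(yw),np.cos(yw),0])
H=np.array([.5945,.0157,.048])
for n,p,yo in[("tab tip mid",(460,66),0),("tab base mid",(444,98),0),("FR front",(452,158),-.049),("FR back",(468,148),-.049),("FL",(413,63),.049)]:
    o,d=ray(s,150+(p[0]+.5)/3.5-.5,120+(p[1]+.5)/3.5-.5)
    k=(yo-(o-H)@ey)/(d@ey);X=o+k*d-H;print(n,X@ex,X[2],np.hypot(X@ex,X[2]),np.degrees(np.arctan2(X[2],X@ex)))
```

```text
tab tip mid 0.061373953522479985 0.10436430010459534 0.12107299165091102 59.541312320637935
tab base mid 0.04968633077105701 0.0795977843108742 0.0938325036045151 58.02686783623352
FR front 0.036962015948753715 0.0665751857685634 0.07614752775444947 60.96131221381168
FR back 0.048641746188342626 0.0720705891941578 0.08694934904324586 55.9838732695877
FL 0.04440527059635783 0.0776056841272446 0.08941180160131786 60.222200445704296
```

The display measures about 60°, so that part is done. Next, a more exact measurement of the scoop handle from the first top picture; the side view shows it hasn't moved.

Run:
```python
from h import *
np.set_printoptions(precision=4,suppress=True)
t=dict(np.load("top0.npz"))
k=8;u0,v0=200,215
im=cv2.resize(t["image"][v0:280,u0:262],None,fx=k,fy=k,interpolation=cv2.INTER_CUBIC)
g=cv2.cvtColor(im,cv2.COLOR_BGR2GRAY)
px=lambda p:(u0+(p[0]+.5)/k-.5,v0+(p[1]+.5)/k-.5)
def rect(m,z):
    n,l,st,ce=cv2.connectedComponentsWithStats(m)
    for i in range(1,n):
        if st[i,4]<1500:continue
        r=cv2.minAreaRect(np.argwhere(l==i)[:,::-1].astype(np.float32));b=cv2.boxPoints(r)
        Q=np.array([onz(t,*px(p),z)[:2] for p in b]);e=np.roll(Q,-1,0)-Q;L=np.linalg.norm(e,axis=1);j=L.argmax();y=np.degrees(np.arctan2(*e[j][::-1]))
        print(st[i,4],"c",Q.mean(0),"sides",L[:2],"yaw",(y+90)%180-90, "px",px(ce[i]))
print("dark");rect((g<70).astype(np.uint8),.087)
print("bright");rect((g>130).astype(np.uint8),.02)
a=im[:,:]; cv2.imwrite("pics/sc2.png",im)
```

```text
dark
106103 c [0.4363 0.0157] sides [0.1401 0.1581] yaw 10.85686347721753 px (np.float64(232.7055673496508), np.float64(246.75835449987278))
9471 c [0.4282 0.0299] sides [0.0177 0.079 ] yaw 22.525178598534723 px (np.float64(224.15289436173583), np.float64(248.17803690212227))
bright
46879 c [0.4343 0.0356] sides [0.0798 0.1162] yaw 22.051019912420116 px (np.float64(224.85049675761002), np.float64(243.91034765033385))
```

View pics/sc2.png

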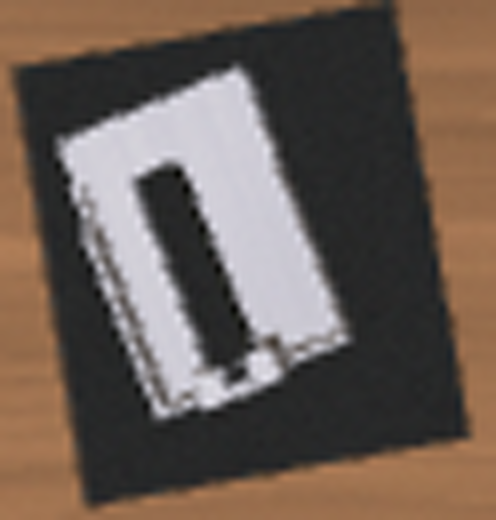

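Run:
```python
from cell import env
from h import *
o=env.get_obs();s,r=go(o,[.437,.0335,.36],[180,0,22.3]);print(s,r)
# 8 equal rows of constant twist: body shift per row
P,Q=pose(o);T=Ro.from_euler("xyz",[180,0,22.3],degrees=True);tgt=np.array([.437,.0335,.36])
n=8;w=(Q.inv()*T).as_rotvec()/n
for i in range(n):
    A=Q*Ro.from_rotvec(w*i);print(np.round(A.inv().apply((tgt-P)/n),4),np.round(w,4))
```

```text
[-0.0248 -0.0543 -0.019 ] [ 0.0202 -0.6905 -0.1253]
[-0.0031 -0.0068 -0.0024] [ 0.0025 -0.0863 -0.0157]
[-0.0032 -0.0068 -0.0021] [ 0.0025 -0.0863 -0.0157]
[-0.0032 -0.0069 -0.0018] [ 0.0025 -0.0863 -0.0157]
[-0.0033 -0.007  -0.0015] [ 0.0025 -0.0863 -0.0157]
[-0.0033 -0.007  -0.0012] [ 0.0025 -0.0863 -0.0157]
[-0.0033 -0.0071 -0.0009] [ 0.0025 -0.0863 -0.0157]
[-0.0032 -0.0071 -0.0006] [ 0.0025 -0.0863 -0.0157]
[-0.0031 -0.0072 -0.0003] [ 0.0025 -0.0863 -0.0157]
```

send_rows --xyz '[[-0.003, -0.007, -0.002], [-0.003, -0.007, -0.002], [-0.003, -0.007, -0.002], [-0.003, -0.007, -0.0015], [-0.003, -0.007, -0.001], [-0.003, -0.007, -0.001], [-0.003, -0.007, -0.0005], [-0.003, -0.007, -0.0005], [0, 0, 0], [0, 0, 0]]' --rotation '[[0.0025, -0.0863, -0.0157], [0.0025, -0.0863, -0.0157], [0.0025, -0.0863, -0.0157], [0.0025, -0.0863, -0.0157], [0.0025, -0.0863, -0.0157], [0.0025, -0.0863, -0.0157], [0.0025, -0.0863, -0.0157], [0.0025, -0.0863, -0.0157], [0, 0, 0], [0, 0, 0]]' --jaw '[0.5, 0.5, 0.5, 0.5, 0.5, 0.5, 0.5, 0.5, 0.5, 0.5]'

```text
time_s: 7.75
tool_pos: [0.4392, 0.0341, 0.3598]
tool_rot: [-179.8, -0.1, 22.4]
force: [-0.3, 0.1, 0.1]
grip_width: 0.0435
grasp_force: 0.0
```

Run:
```python
from cell import env
from h import *
o=env.get_obs();print(o["tool_pos"],o["tool_rot"],o["qpos"],go(o,[.437,.0335,.243],[180,0,22.3]))
c=env.read_camera("side");s=dict(np.load("s3.npz"));print("diff",np.abs(c["image"][155:220,160:235].astype(int)-s["image"][155:220,160:235]).mean())
c=env.read_camera("wrist");im=c["image"]
for X in([.4647,.0449,.087],[.4317,.0204,.003],[.437+.055*.925+.38*.038,.0335+.055*.38-.925*.038,.005]):
    p=proj(c,X);print(p);cv2.drawMarker(im,tuple(int(v) for v in p),(0,0,255),0,10,1)
cv2.imwrite("pics/w4.png",im)
```

```text
[0.43922477 0.0340655  0.35979939] [-1.79763308e+02 -1.34972779e-01  2.23583703e+01] [ 66.0003801   -9.60627848 -66.86552623 112.92500111  -9.62092413
  71.0916221  -65.07446615] (array([-0.0025,  0.0002,  0.1168]), array([-0.0041, -0.0024,  0.001 ]))
diff 0.7617094017094017
[254.14433092 161.76383548]
[264.35806639 186.14746142]
[293.36209088 122.21285823]
```

View pics/w4.png

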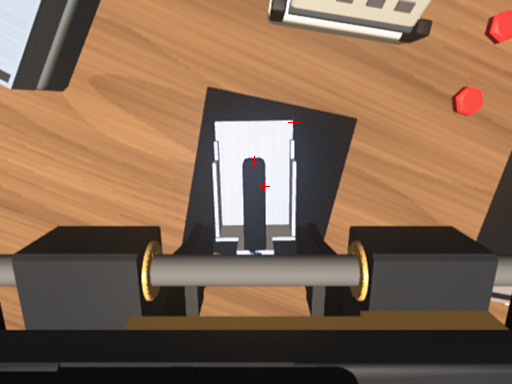

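The predicted marks match the scoop: handle front at (254,162), lip corner at (293,122). The yaw is right too. Descend and grip the handle.

send_rows --xyz '[[-0.001, 0, 0.02], [-0.0015, 0, 0.03], [0, 0, 0.03], [0, 0, 0.02], [0, 0, 0.0165], [0, 0, 0], [0, 0, 0], [0, 0, 0]]' --rotation '[[-0.004, 0, 0], [0, 0, 0], [0, 0, 0], [0, 0, 0], [0, 0, 0], [0, 0, 0], [0, 0, 0], [0, 0, 0]]' --jaw '[0.5, 0.5, 0.5, 0.5, 0.5, 0.5, 0.5, 0.5]'

```text
time_s: 8.65
tool_pos: [0.4373, 0.0327, 0.245]
tool_rot: [179.8, -0.1, 22.2]
force: [-0.3, -0.5, 0.9]
grip_width: 0.0434
grasp_force: 0.0
```

send_rows --xyz '[[0, 0, 0], [0, 0, 0], [0, 0, 0], [0, 0, 0], [0, 0, 0], [0, 0, 0], [0, 0, 0], [0, 0, 0], [0, 0, -0.01], [0, 0, -0.02], [0, 0, -0.02], [0, 0, -0.02], [0, 0, -0.02], [0, 0, 0]]' --rotation '[[0, 0, 0], [0, 0, 0], [0, 0, 0], [0, 0, 0], [0, 0, 0], [0, 0, 0], [0, 0, 0], [0, 0, 0], [0, 0, 0], [0, 0, 0], [0, 0, 0], [0, 0, 0], [0, 0, 0], [0, 0, 0]]' --jaw '[0, 0, 0, 0, 0, 0, 0, 0, 0, 0, 0, 0, 0, 0]' --newtons 60

```text
time_s: 10.05
tool_pos: [0.4374, 0.0329, 0.3356]
tool_rot: [179.6, -0.2, 22.2]
force: [0.4, -0.8, -2.1]
grip_width: 0.0174
grasp_force: 60.0
```

Run:
```python
from cell import env
from h import *
np.set_printoptions(precision=4,suppress=True)
o=env.get_obs();print(o["time_s"],o["tool_pos"],o["tool_rot"],o["qpos"],o["grip_width"],o["force"])
c=env.read_camera("top");np.savez("t5.npz",**c)
cv2.imwrite("pics/t5.png",cv2.resize(c["image"][150:290,190:370],None,fx=4,fy=4,interpolation=cv2.INTER_CUBIC))
# bin geometry from top corners (z .075 / .019)
```

```text
10.05 [0.4374 0.0329 0.3356] [179.6032  -0.1849  22.2196] [ 69.5167  -8.8092 -71.0562 115.0027  -8.6713  67.7916 -65.8567] 0.01739695865517094 [ 0.4094 -0.8244 -2.1357]
```

View pics/t5.png

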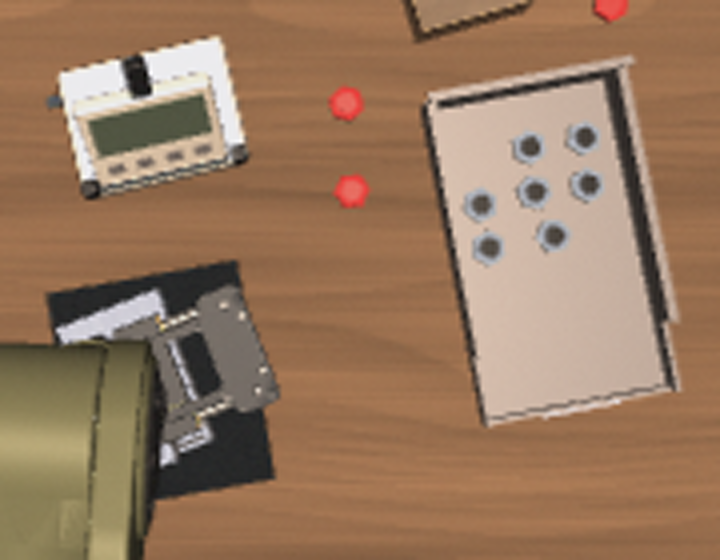

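```bash
cat >> h.py <<'E'
BC=np.array([.541,-.275]);BY=11.2
def lip(bx,by,h,up,yaw=BY,c=BC,cy=BY):
    "TCP pose for the lip's bottom edge at bx,by (frame c,cy), height h, nose-up angle"
    y=np.radians(cy);L=np.array([c[0]+bx*np.cos(y)-by*np.sin(y),c[1]+bx*np.sin(y)+by*np.cos(y),h])
    T=Ro.from_euler("xyz",[180,-up,yaw],degrees=True);return L-T.apply([.055,0,.242]),T
def rows(way,start=None):
    "way: list of (P,T,n); prints rows per segment"
    from cell import env
    P,Q=start or pose(env.get_obs())
    for p,T,n in way:
        w=(Q.inv()*T).as_rotvec()/n;print("--",n,"rows, rot",np.round(w,4).tolist(),"shift first/mid/last",[np.round((Q*Ro.from_rotvec(w*i)).inv().apply((p-P)/n),4).tolist() for i in sorted({0,n//2,n-1})],"to",np.round(p,3))
        P,Q=p,T
E
python3 - <<'E'
from h import *
rows([(*lip(-.025,-.021,.05,-12),18),(*lip(-.025,-.021,.003,-12),5),(*lip(.005,-.021,.003,-2),6),(*lip(.115,-.021,.003,-2),12)])
E
```

```text
-- 18 rows, rot [0.0014, -0.0117, 0.0106] shift first/mid/last [[-0.0029, 0.0188, 0.0021], [-0.0009, 0.019, 0.0021], [0.001, 0.0191, 0.0018]] to [ 0.517 -0.301  0.298]
-- 5 rows, rot [0.0, 0.0, 0.0] shift first/mid/last [[0.002, -0.0, 0.0092], [0.002, -0.0, 0.0092], [0.002, -0.0, 0.0092]] to [ 0.517 -0.301  0.251]
-- 6 rows, rot [0.0, 0.0291, 0.0] shift first/mid/last [[-0.002, -0.0, 0.0012], [-0.0021, -0.0, 0.001], [-0.0021, -0.0, 0.0009]] to [ 0.504 -0.304  0.247]
-- 12 rows, rot [0.0, 0.0, 0.0] shift first/mid/last [[0.0092, -0.0, -0.0003], [0.0092, -0.0, -0.0003], [0.0092, -0.0, -0.0003]] to [ 0.612 -0.282  0.247]
```

send_rows --xyz '[[-0.003, 0.0188, 0.002], [-0.003, 0.0188, 0.002], [-0.003, 0.0189, 0.002], [-0.002, 0.0189, 0.002], [-0.002, 0.0189, 0.002], [-0.002, 0.0189, 0.002], [-0.0015, 0.019, 0.002], [-0.0015, 0.019, 0.002], [-0.001, 0.019, 0.002], [-0.001, 0.019, 0.002], [-0.0005, 0.019, 0.002], [-0.0005, 0.019, 0.002], [0, 0.019, 0.002], [0, 0.019, 0.002], [0.0005, 0.019, 0.002], [0.0005, 0.019, 0.002], [0.001, 0.019, 0.002], [0.001, 0.019, 0.002], [0, 0, 0], [0, 0, 0]]' --rotation '[[0.0014, -0.0117, 0.0106], [0.0014, -0.0117, 0.0106], [0.0014, -0.0117, 0.0106], [0.0014, -0.0117, 0.0106], [0.0014, -0.0117, 0.0106], [0.0014, -0.0117, 0.0106], [0.0014, -0.0117, 0.0106], [0.0014, -0.0117, 0.0106], [0.0014, -0.0117, 0.0106], [0.0014, -0.0117, 0.0106], [0.0014, -0.0117, 0.0106], [0.0014, -0.0117, 0.0106], [0.0014, -0.0117, 0.0106], [0.0014, -0.0117, 0.0106], [0.0014, -0.0117, 0.0106], [0.0014, -0.0117, 0.0106], [0.0014, -0.0117, 0.0106], [0.0014, -0.0117, 0.0106], [0, 0, 0], [0, 0, 0]]' --jaw '[0, 0, 0, 0, 0, 0, 0, 0, 0, 0, 0, 0, 0, 0, 0, 0, 0, 0, 0, 0]'

```text
time_s: 12.1
tool_pos: [0.5163, -0.2998, 0.296]
tool_rot: [-179.7, 12.1, 11.3]
force: [-0.8, 1.1, -0.9]
grip_width: 0.0173
grasp_force: 60.0
```

Run:
```python
from cell import env
from h import *
np.set_printoptions(precision=4,suppress=True)
o=env.get_obs();print(o["time_s"],o["tool_pos"],o["tool_rot"],o["qpos"],o["grip_width"],o["force"])
rows([(*lip(-.025,-.021,.003,-12),5),(*lip(.005,-.021,.003,-2),6),(*lip(.115,-.021,.003,-2),12)])
c=env.read_camera("top");cv2.imwrite("pics/t6.png",cv2.resize(c["image"][150:270,280:380],None,fx=5,fy=5,interpolation=cv2.INTER_CUBIC))
```

```text
12.1 [ 0.5163 -0.2998  0.296 ] [-179.6757   12.1007   11.3367] [ 66.6256  29.9629 -54.0721  92.8373  29.0272  81.9827 -72.0909] 0.017263876431849477 [-0.7874  1.0815 -0.8723]
-- 5 rows, rot [-0.001, 0.0004, 0.0005] shift first/mid/last [[0.002, 0.0003, 0.0087], [0.002, 0.0003, 0.0087], [0.002, 0.0003, 0.0087]] to [ 0.517 -0.301  0.251]
-- 6 rows, rot [0.0, 0.0291, 0.0] shift first/mid/last [[-0.002, -0.0, 0.0012], [-0.0021, -0.0, 0.001], [-0.0021, -0.0, 0.0009]] to [ 0.504 -0.304  0.247]
-- 12 rows, rot [0.0, 0.0, 0.0] shift first/mid/last [[0.0092, -0.0, -0.0003], [0.0092, -0.0, -0.0003], [0.0092, -0.0, -0.0003]] to [ 0.612 -0.282  0.247]
```

View pics/t6.png

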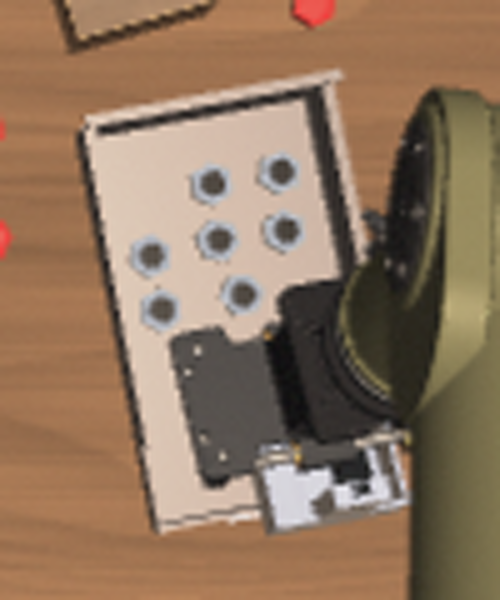

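The scoop hangs over the front of the bin and all 7 nuts lie ahead of it, at (210,183), (280,171), (150,255), (218,240), (287,230), (161,309), (242,294). Lower, level and push.

send_rows --xyz '[[0.002, 0.0003, 0.0087], [0.002, 0.0003, 0.0087], [0.002, 0.0003, 0.0087], [0.002, 0.0003, 0.0087], [0.002, 0.0003, 0.0087], [-0.002, 0, 0.0012], [-0.002, 0, 0.0012], [-0.002, 0, 0.001], [-0.002, 0, 0.001], [-0.002, 0, 0.001], [-0.002, 0, 0.001]]' --rotation '[[-0.001, 0, 0], [-0.001, 0, 0], [-0.001, 0, 0], [-0.001, 0, 0], [-0.001, 0, 0], [0, 0.029, 0], [0, 0.029, 0], [0, 0.029, 0], [0, 0.029, 0], [0, 0.029, 0], [0, 0.029, 0]]' --jaw '[0, 0, 0, 0, 0, 0, 0, 0, 0, 0, 0]'

```text
time_s: 13.25
tool_pos: [0.5045, -0.304, 0.2477]
tool_rot: [179.9, 2.1, 11.3]
force: [-1.6, -0.9, -1.9]
grip_width: 0.0174
grasp_force: 60.0
```

send_rows --xyz '[[0.009, 0, 0], [0.009, 0, 0], [0.009, 0, 0], [0.009, 0, 0], [0.009, 0, 0], [0.009, 0, 0], [0.009, 0, 0]]' --rotation '[[0, 0, 0], [0, 0, 0], [0, 0, 0], [0, 0, 0], [0, 0, 0], [0, 0, 0], [0, 0, 0]]' --jaw '[0, 0, 0, 0, 0, 0, 0]'

```text
time_s: 13.95
tool_pos: [0.5676, -0.2916, 0.2468]
tool_rot: [179.8, 2.1, 11.3]
force: [-4.4, -1.2, 7.9]
grip_width: 0.0173
grasp_force: 60.0
```

```bash
cat >> h.py <<'E'
def inbin(X,c=BC,cy=BY):
    d=np.asarray(X)[:2]-c;y=np.radians(cy);return np.array([d[0]*np.cos(y)+d[1]*np.sin(y),-d[0]*np.sin(y)+d[1]*np.cos(y)])
def lipnow(o):
    P,Q=pose(o);L=P+Q.apply([.055,0,.242]);return np.round([*inbin(L),L[2],-o["tool_rot"][1]],4)
def holes(c,z=.017,area=(4,60)):
    "dark nut bores inside bright-ringed bluish nuts, top or wrist view"
    k=4;im=cv2.resize(c["image"],None,fx=k,fy=k,interpolation=cv2.INTER_CUBIC);g=cv2.cvtColor(im,cv2.COLOR_BGR2GRAY)
    n,l,st,ce=cv2.connectedComponentsWithStats((g<95).astype(np.uint8))
    out=[]
    for i in range(1,n):
        a=st[i,4]/k/k
        if area[0]<a<area[1] and .5<st[i,2]/st[i,3]<2:
            m=cv2.dilate((l==i).astype(np.uint8),np.ones((3*k,3*k)))-cv2.dilate((l==i).astype(np.uint8),np.ones((k,k)));b,gg,r=im[m>0].mean(0)
            if b>r-5:
                u,v=(ce[i]+.5)/k-.5;out.append((round(u,1),round(v,1),round(a,1),*np.round(inbin(onz(c,u,v,z)),3)))
    return out
E
python3 - <<'E'
from cell import env
from h import *
o=env.get_obs();print(o["time_s"],lipnow(o),o["force"],o["wrist_torque"])
for n in("top0.npz",):print(n,*holes(dict(np.load(n))),sep="\n")
print("now",*holes(env.read_camera("top")),sep="\n")
E
```

```text
13.95 [ 0.0689 -0.0222  0.003  -2.1063] [-4.44145223 -1.18901644  7.9151076 ] [-0.07570125  0.71436345 -0.02657928]
top0.npz
(np.float64(335.9), np.float64(183.9), np.float64(14.5), np.float64(0.077), np.float64(-0.043))
(np.float64(322.2), np.float64(186.3), np.float64(14.1), np.float64(0.077), np.float64(-0.001))
(np.float64(336.9), np.float64(195.6), np.float64(14.1), np.float64(0.041), np.float64(-0.039))
(np.float64(323.5), np.float64(197.5), np.float64(12.9), np.float64(0.043), np.float64(0.002))
(np.float64(309.9), np.float64(200.6), np.float64(11.8), np.float64(0.041), np.float64(0.045))
(np.float64(328.3), np.float64(208.5), np.float64(13.1), np.float64(0.007), np.float64(-0.006))
(np.float64(312.0), np.float64(211.4), np.float64(12.7), np.float64(0.007), np.float64(0.045))
now
(np.float64(335.5), np.float64(174.9), np.float64(13.6), np.float64(0.104), np.float64(-0.048))
(np.float64(319.7), np.float64(178.5), np.float64(11.9), np.float64(0.102), np.float64(0.002))
(np.float64(325.2), np.float64(184.6), np.float64(14.0), np.float64(0.081), np.float64(-0.011))
(np.float64(316.5), np.float64(186.2), np.float64(12.1), np.float64(0.081), np.float64(0.016))
```

send_rows --xyz '[[0.005, 0, 0], [0.005, 0, 0], [0.005, 0, 0], [0.005, 0, 0]]' --rotation '[[0, 0, 0], [0, 0, 0], [0, 0, 0], [0, 0, 0]]' --jaw '[0, 0, 0, 0]'

```text
time_s: 14.4
tool_pos: [0.5866, -0.2882, 0.2467]
tool_rot: [179.8, 2.1, 11.3]
force: [-4.6, -1.2, 10.2]
grip_width: 0.0174
grasp_force: 60.0
```

Run:
```python
from cell import env
from h import *
o=env.get_obs();print(o["time_s"],lipnow(o),o["force"],o["wrist_torque"])
print("now",*holes(env.read_camera("top")),sep="\n")
```

```text
14.4 [ 0.0882 -0.0228  0.0028 -2.1283] [-4.64148408 -1.20729898 10.18177557] [-0.08970108  0.88245675 -0.05053872]
now
(np.float64(336.2), np.float64(173.7), np.float64(13.7), np.float64(0.108), np.float64(-0.051))
(np.float64(318.6), np.float64(177.0), np.float64(13.0), np.float64(0.107), np.float64(0.004))
```

send_rows --xyz '[[0.004, 0, 0], [0.004, 0, 0], [0.004, 0, 0], [0.004, 0, 0]]' --rotation '[[0, 0, 0], [0, 0, 0], [0, 0, 0], [0, 0, 0]]' --jaw '[0, 0, 0, 0]'

```text
time_s: 14.85
tool_pos: [0.6021, -0.2854, 0.2467]
tool_rot: [179.7, 2.2, 11.2]
force: [-6.8, -1.5, 12.7]
grip_width: 0.0176
grasp_force: 60.0
```

Run:
```python
from cell import env
from h import *
o=env.get_obs();print(o["time_s"],lipnow(o),o["force"],o["wrist_torque"])
print("now",*holes(env.read_camera("top")),sep="\n")
c=env.read_camera("side");np.savez("s7.npz",**c);print("side",*holes(c),sep="\n")
```

```text
14.85 [ 0.1038 -0.0232  0.0028 -2.1512] [-6.77453488 -1.48998515 12.74761689] [-0.13072457  1.19805594 -0.04130301]
now
(np.float64(318.2), np.float64(176.7), np.float64(14.8), np.float64(0.108), np.float64(0.005))
(np.float64(312.0), np.float64(211.5), np.float64(11.4), np.float64(0.007), np.float64(0.045))
side
(np.float64(243.2), np.float64(262.0), np.float64(14.4), np.float64(0.006), np.float64(0.044))
(np.float64(290.3), np.float64(281.7), np.float64(15.4), np.float64(0.087), np.float64(-0.037))
```

send_rows --xyz '[[0.0035, 0, 0], [0.0035, 0, 0], [0.0035, 0, 0], [0.003, 0, 0], [0, 0, 0]]' --rotation '[[0, 0, 0], [0, 0, 0], [0, 0, 0], [0, 0, 0], [0, 0, 0]]' --jaw '[0, 0, 0, 0, 0]'

```text
time_s: 15.45
tool_pos: [0.6131, -0.2836, 0.2474]
tool_rot: [179.7, 2.7, 11.1]
force: [-17.6, -1.5, 24.6]
grip_width: 0.0171
grasp_force: 60.0
```

Run:
```python
from cell import env
from h import *
o=env.get_obs();print(o["time_s"],lipnow(o),o["force"],o["wrist_torque"])
print("now",*holes(env.read_camera("top")),sep="\n")
c=env.read_camera("side");np.savez("s7.npz",**c);print("side",*holes(c),sep="\n")
# tilt about the rear bottom edge (tool x -.055, z .242), nose up 25 deg in 10 rows
for a in(.045,.05):
  r=np.array([-.055,0,.242]);print(a,r-Ro.from_rotvec([0,a,0]).apply(r))
```

```text
15.45 [ 0.1127 -0.0236  0.0031 -2.6743] [-17.62495392  -1.49794062  24.59260091] [-0.04699596  3.97552835 -0.20971465]
now
(np.float64(317.7), np.float64(175.8), np.float64(5.3), np.float64(0.112), np.float64(0.007))
(np.float64(312.0), np.float64(211.5), np.float64(11.4), np.float64(0.007), np.float64(0.045))
side
(np.float64(243.7), np.float64(261.8), np.float64(18.8), np.float64(0.007), np.float64(0.044))
(np.float64(291.3), np.float64(281.4), np.float64(15.6), np.float64(0.089), np.float64(-0.037))
0.045 [-0.010942    0.         -0.00222918]
0.05 [-0.01216369  0.         -0.00244642]
```

send_rows --xyz '[[-0.011, 0, -0.0022], [-0.011, 0, -0.0022], [-0.011, 0, -0.0022], [-0.011, 0, -0.0022], [-0.011, 0, -0.0022], [-0.011, 0, -0.0022], [-0.011, 0, -0.0022], [-0.011, 0, -0.0022], [-0.011, 0, -0.0022], [-0.011, 0, -0.0022], [0, 0, 0], [0, 0, 0], [0, 0, 0]]' --rotation '[[0, 0.045, 0], [0, 0.045, 0], [0, 0.045, 0], [0, 0.045, 0], [0, 0.045, 0], [0, 0.045, 0], [0, 0.045, 0], [0, 0.045, 0], [0, 0.045, 0], [0, 0.045, 0], [0, 0, 0], [0, 0, 0], [0, 0, 0]]' --jaw '[0, 0, 0, 0, 0, 0, 0, 0, 0, 0, 0, 0, 0]'

```text
time_s: 16.85
tool_pos: [0.5064, -0.3033, 0.2474]
tool_rot: [179.9, -23.6, 11.4]
force: [-0.7, -0.6, -3.1]
grip_width: 0.0173
grasp_force: 60.0
```

Run:
```python
from cell import env
from h import *
o=env.get_obs();print(o["time_s"],lipnow(o),o["tool_pos"],o["tool_rot"],o["force"],o["wrist_torque"])
c=env.read_camera("top");np.savez("t8.npz",**c);print("now",*holes(c),sep="\n")
c=env.read_camera("side");np.savez("s8.npz",**c);print("side",*holes(c),sep="\n")
c=env.read_camera("wrist");np.savez("w8.npz",**c);print("wrist",*holes(c,area=(30,1500)),sep="\n")
```

```text
16.85 [ 1.07900e-01 -2.10000e-02  4.77000e-02  2.36187e+01] [ 0.50636129 -0.30333747  0.2473991 ] [179.88921722 -23.61869458  11.42118051] [-0.70860955 -0.59488542 -3.11858119] [-0.15023973  0.80076992  0.0376484 ]
now
(np.float64(341.1), np.float64(174.9), np.float64(17.5), np.float64(0.101), np.float64(-0.065))
(np.float64(320.4), np.float64(179.3), np.float64(17.2), np.float64(0.099), np.float64(0.0))
(np.float64(311.5), np.float64(183.0), np.float64(12.6), np.float64(0.093), np.float64(0.029))
side
(np.float64(287.3), np.float64(252.1), np.float64(25.8), np.float64(0.108), np.float64(0.042))
(np.float64(298.2), np.float64(274.5), np.float64(26.6), np.float64(0.11), np.float64(-0.024))
(np.float64(262.8), np.float64(285.5), np.float64(16.4), np.float64(0.029), np.float64(-0.029))
wrist
(np.float64(309.0), np.float64(137.3), np.float64(454.9), np.float64(0.112), np.float64(-0.062))
(np.float64(206.4), np.float64(139.5), np.float64(452.4), np.float64(0.11), np.float64(0.014))
(np.float64(184.3), np.float64(159.2), np.float64(182.6), np.float64(0.095), np.float64(0.03))
```

```bash
cat >> h.py <<'E'
def onscoop(c,o,u,v,hh=.015):
    "point in scoop frame (x fwd, y left) at height hh over its underside"
    P,Q=pose(o);a,d=ray(c,u,v);a=Q.inv().apply(a-P);d=Q.inv().apply(d);X=a+d*((.242-hh)-a[2])/d[2];return np.round([X[0],-X[1]],4)
E
python3 - <<'E'
from cell import env
from h import *
o=env.get_obs()
w=dict(np.load("w8.npz"));s=dict(np.load("s8.npz"));t=dict(np.load("t8.npz"))
for p in((309,137.3),(206.4,139.5),(184.3,159.2)):print("w",onscoop(w,o,*p))
for p in((287.3,252.1),(298.2,274.5),(262.8,285.5)):print("s",onscoop(s,o,*p))
for p in((341,175),(320.4,179.3),(311.5,183)):print("t",onscoop(t,o,*p))
r=np.array([0,0,.164]);print(r-Ro.from_rotvec([0,.06,0]).apply(r))
E
```

```text
w [ 0.0507 -0.0337]
w [0.0493 0.029 ]
w [0.0372 0.0432]
s [0.0477 0.0301]
s [ 0.0492 -0.0329]
s [-0.0278 -0.0154]
t [ 0.0492 -0.0326]
t [0.048  0.0297]
t [0.0418 0.0573]
[-0.0098341   0.          0.00029511]
```

Two nuts rest on the lip against the side wall ends at scoop (0.049, ±0.03), stable while nosed up. More are further back, and one nut is left at bin (0.09, 0.03). I'll carry gently with the nose up to the pan.

```bash
cat >> h.py <<'E'
PC=np.array([.55,.31]);PY=-6
def grip(x,y,z,up,yaw):
    T=Ro.from_euler("xyz",[180,-up,yaw],degrees=True);return np.array([x,y,z])-T.apply([0,0,.164]),T
def interp(way,start=None):
    "way: (P,T,n); prints every row rounded, orientation turned at constant rate"
    from cell import env
    P,Q=start or pose(env.get_obs());X=[];W=[]
    for p,T,n in way:
        w=(Q.inv()*T).as_rotvec()/n
        for i in range(n):X.append([round(float(v),3) for v in (Q*Ro.from_rotvec(w*i)).inv().apply((p-P)/n)]);W.append([round(float(v),3) for v in w])
        P,Q=p,T
    for i in range(0,len(X),20):print("xyz",X[i:i+20]);print("rot",W[i:i+20])
def turn(way_from,way_to,k):
    "k intermediate grip poses between two (x,y,z,up,yaw)"
    return [grip(*(np.array(way_from)+(np.array(way_to)-way_from)*j/k)) for j in range(1,k+1)]
E
python3 - <<'E'
from h import *
a=(.565,-.291,.12,24,11.4);b=(.55,-.294,.25,25,11.4);m=(.47,-.02,.26,25,95);e=(.60,.31,.26,25,190)
rows([(*grip(*a),2),(*grip(*b),6)])
interp([(*p,3) for p in turn(b,m,4)]+[(*p,3) for p in turn(m,e,5)],start=grip(*b))
E
```

```text
-- 2 rows, rot [0.001, 0.003, 0.0004] shift first/mid/last [[0.0013, -0.0002, -0.0116], [0.0013, -0.0002, -0.0116]] to [ 0.5   -0.304  0.27 ]
-- 6 rows, rot [0.0, 0.0029, 0.0] shift first/mid/last [[0.006, -0.0, -0.0208], [0.0062, -0.0, -0.0208], [0.0063, -0.0, -0.0207]] to [ 0.482 -0.308  0.399]
xyz [[-0.0, -0.015, -0.001], [0.002, -0.015, -0.0], [0.003, -0.015, 0.001], [0.008, -0.015, 0.003], [0.009, -0.014, 0.003], [0.011, -0.012, 0.004], [0.015, -0.011, 0.006], [0.016, -0.009, 0.006], [0.017, -0.007, 0.007], [0.02, -0.004, 0.008], [0.02, -0.002, 0.009], [0.02, 0.001, 0.009], [0.02, 0.018, 0.009], [0.018, 0.02, 0.009], [0.016, 0.023, 0.008], [0.016, 0.024, 0.008], [0.014, 0.026, 0.006], [0.011, 0.028, 0.005], [0.01, 0.029, 0.005], [0.007, 0.03, 0.003]]
rot [[0.051, 0.0, -0.11], [0.051, 0.0, -0.11], [0.051, 0.0, -0.11], [0.051, 0.0, -0.11], [0.051, 0.0, -0.11], [0.051, 0.0, -0.11], [0.051, 0.0, -0.11], [0.051, 0.0, -0.11], [0.051, 0.0, -0.11], [0.051, 0.0, -0.11], [0.051, 0.0, -0.11], [0.051, 0.0, -0.11], [0.047, 0.0, -0.1], [0.047, 0.0, -0.1], [0.047, 0.0, -0.1], [0.047, 0.0, -0.1], [0.047, 0.0, -0.1], [0.047, 0.0, -0.1], [0.047, 0.0, -0.1], [0.047, 0.0, -0.1]]
xyz [[0.004, 0.031, 0.002], [0.004, 0.031, 0.002], [0.0, 0.031, 0.0], [-0.003, 0.031, -0.001], [-0.003, 0.031, -0.002], [-0.007, 0.03, -0.003], [-0.009, 0.029, -0.004]]
rot [[0.047, 0.0, -0.1], [0.047, 0.0, -0.1], [0.047, 0.0, -0.1], [0.047, 0.0, -0.1], [0.047, -0.0, -0.1], [0.047, -0.0, -0.1], [0.047, -0.0, -0.1]]
```

send_rows --xyz '[[0.001, 0, -0.008], [0.001, 0, -0.012], [0.005, 0, -0.018], [0.006, 0, -0.021], [0.006, 0, -0.021], [0.006, 0, -0.021], [0.006, 0, -0.021], [0.006, 0, -0.021], [0.003, 0, -0.009], [0, 0, 0]]' --rotation '[[0, 0.003, 0], [0, 0.003, 0], [0, 0.003, 0], [0, 0.003, 0], [0, 0.003, 0], [0, 0.003, 0], [0, 0.003, 0], [0, 0.003, 0], [0, 0, 0], [0, 0, 0]]' --jaw '[0, 0, 0, 0, 0, 0, 0, 0, 0, 0]'

```text
time_s: 18.0
tool_pos: [0.4805, -0.3085, 0.404]
tool_rot: [179.6, -25.1, 11.5]
force: [1.3, 0.1, -3.0]
grip_width: 0.0173
grasp_force: 60.0
```

Run:
```python
from cell import env
from h import *
o=env.get_obs();print(o["time_s"],o["tool_pos"],o["tool_rot"],o["force"],o["qpos"])
for n in("top","side"):
    c=env.read_camera(n);np.savez(n+"9.npz",**c);print(n)
    for h in holes(c):print([float(v) for v in h],"scoop",onscoop(c,o,*h[:2]))
c=env.read_camera("wrist")
for h in holes(c,area=(30,1500)):print("w",[float(v) for v in h],"scoop",onscoop(c,o,*h[:2]))
```

```text
18.0 [ 0.48054161 -0.30847724  0.40403409] [179.6477808  -25.08133801  11.46323761] [ 1.33300382  0.11211027 -3.02216628] [105.26815011  14.82394459 -77.91219404 101.52522089  -1.960309
  55.90292761 -47.53883344]
top
[333.8, 179.6, 24.2, 0.091, -0.04] scoop [0.0483 0.0295]
[311.5, 183.0, 12.2, 0.093, 0.029] scoop [0.0505 0.0865]
[309.9, 200.5, 10.0, 0.041, 0.045] scoop [0.0043 0.0961]
[312.0, 211.4, 10.8, 0.007, 0.045] scoop [-0.0268  0.0943]
side
[278.1, 201.0, 26.1, 0.14, 0.205] scoop [0.0465 0.0295]
[289.9, 223.3, 29.9, 0.143, 0.124] scoop [ 0.0483 -0.0329]
[241.3, 231.0, 29.6, 0.026, 0.135] scoop [-0.0409  0.0099]
[244.9, 239.4, 9.4, 0.027, 0.107] scoop [-0.0401 -0.0128]
[282.8, 257.8, 19.5, 0.093, 0.029] scoop [ 0.0112 -0.0922]
[258.4, 258.3, 19.4, 0.041, 0.044] scoop [-0.0291 -0.067 ]
[243.7, 261.8, 19.8, 0.007, 0.045] scoop [-0.0565 -0.0574]
w [308.4, 137.3, 467.3, 0.146, -0.088] scoop [ 0.0488 -0.0321]
w [206.9, 139.6, 462.4, 0.142, 0.037] scoop [0.0475 0.0294]
```

Four nuts are in the scoop and three remain in the bin. Carry on to the pan.

send_rows --xyz '[[0, -0.008, 0], [0.001, -0.015, 0], [0.002, -0.015, 0], [0.004, -0.015, 0.001], [0.008, -0.015, 0.003], [0.009, -0.014, 0.003], [0.011, -0.012, 0.004], [0.015, -0.011, 0.006], [0.016, -0.009, 0.006], [0.017, -0.007, 0.007], [0.02, -0.004, 0.008], [0.02, -0.002, 0.009], [0.02, 0.001, 0.009]]' --rotation '[[0.025, 0, -0.055], [0.051, 0, -0.11], [0.051, 0, -0.11], [0.051, 0, -0.11], [0.051, 0, -0.11], [0.051, 0, -0.11], [0.051, 0, -0.11], [0.051, 0, -0.11], [0.051, 0, -0.11], [0.051, 0, -0.11], [0.051, 0, -0.11], [0.051, 0, -0.11], [0.025, 0, -0.055]]' --jaw '[0, 0, 0, 0, 0, 0, 0, 0, 0, 0, 0, 0, 0]'

```text
time_s: 19.45
tool_pos: [0.4625, -0.0807, 0.4106]
tool_rot: [179.7, -24.8, 95.0]
force: [0.9, -0.4, -2.7]
grip_width: 0.0171
grasp_force: 60.0
```

Run:
```python
from cell import env
from h import *
o=env.get_obs();P,Q=pose(o);print(o["time_s"],P,o["tool_rot"],o["force"],o["qpos"],"grip",P+Q.apply([0,0,.164]))
b=(*(P+Q.apply([0,0,.164])),-o["tool_rot"][1],o["tool_rot"][2]);e=(.60,.31,.26,25,190)
interp([(*p,3) for p in turn(b,e,6)])
```

```text
19.45 [ 0.46249396 -0.0806747   0.41060559] [179.74379946 -24.81606179  95.03460836] [ 0.86661481 -0.41930595 -2.65039069] [ 90.63890917   6.95986985 -78.24138751 103.65862875 -17.06937538
  82.58405955  20.39097391] grip [ 0.45718402 -0.01204472  0.26175086]
xyz [[0.016, 0.016, 0.008], [0.015, 0.018, 0.007], [0.013, 0.019, 0.006], [0.013, 0.02, 0.006], [0.012, 0.021, 0.005], [0.01, 0.022, 0.005], [0.009, 0.023, 0.004], [0.007, 0.024, 0.004], [0.005, 0.025, 0.003], [0.005, 0.025, 0.002], [0.003, 0.026, 0.001], [0.001, 0.026, 0.0], [0.0, 0.026, 0.0], [-0.002, 0.026, -0.001], [-0.004, 0.025, -0.002], [-0.005, 0.025, -0.002], [-0.007, 0.024, -0.003], [-0.009, 0.024, -0.004]]
rot [[0.04, 0.0, -0.084], [0.04, 0.0, -0.084], [0.04, 0.0, -0.084], [0.039, 0.0, -0.084], [0.039, 0.0, -0.084], [0.039, 0.0, -0.084], [0.039, 0.0, -0.084], [0.039, 0.0, -0.084], [0.039, 0.0, -0.084], [0.039, 0.0, -0.084], [0.039, 0.0, -0.084], [0.039, 0.0, -0.084], [0.039, 0.0, -0.083], [0.039, 0.0, -0.083], [0.039, 0.0, -0.083], [0.039, 0.0, -0.083], [0.039, 0.0, -0.083], [0.039, 0.0, -0.083]]
```

send_rows --xyz '[[0.008, 0.008, 0.004], [0.015, 0.016, 0.007], [0.014, 0.018, 0.007], [0.013, 0.02, 0.006], [0.012, 0.021, 0.005], [0.01, 0.022, 0.005], [0.009, 0.023, 0.004], [0.007, 0.024, 0.004], [0.005, 0.025, 0.003], [0.005, 0.025, 0.002], [0.003, 0.026, 0.001], [0.001, 0.026, 0], [0, 0.026, 0], [-0.002, 0.026, -0.001], [-0.004, 0.025, -0.002], [-0.005, 0.025, -0.002], [-0.007, 0.024, -0.003], [-0.009, 0.024, -0.004], [0, 0.008, 0], [0, 0, 0]]' --rotation '[[0.02, 0, -0.042], [0.04, 0, -0.084], [0.04, 0, -0.084], [0.039, 0, -0.084], [0.039, 0, -0.084], [0.039, 0, -0.084], [0.039, 0, -0.084], [0.039, 0, -0.084], [0.039, 0, -0.084], [0.039, 0, -0.084], [0.039, 0, -0.084], [0.039, 0, -0.084], [0.039, 0, -0.083], [0.039, 0, -0.083], [0.039, 0, -0.083], [0.039, 0, -0.083], [0.039, 0, -0.083], [0.039, 0, -0.083], [0.02, 0, -0.042], [0, 0, 0]]' --jaw '[0, 0, 0, 0, 0, 0, 0, 0, 0, 0, 0, 0, 0, 0, 0, 0, 0, 0, 0, 0]'

```text
time_s: 21.45
tool_pos: [0.6743, 0.3131, 0.4065]
tool_rot: [-179.7, -25.0, -170.0]
force: [-0.9, -0.2, -3.0]
grip_width: 0.0175
grasp_force: 60.0
```

Run:
```python
from cell import env
from h import *
o=env.get_obs();P,Q=pose(o);print(o["time_s"],P,o["tool_rot"],o["force"],o["qpos"],"grip",P+Q.apply([0,0,.164]))
L=P+Q.apply([.055,0,.242]);print("lip",L,inbin(L,PC,PY))
for n in("wrist","side","top"):
    c=env.read_camera(n)
    for h in holes(c,area=(30,1500) if n=="wrist" else (4,60)):print(n,[float(v) for v in h],"scoop",onscoop(c,o,*h[:2]))
rows([(*lip(.045,0,.14,15,190,PC,PY),8),(*lip(.045,0,.10,0,190,PC,PY),4),(*lip(.045,0,.078,-20,190,PC,PY),6),(*lip(.045,0,.075,-42,190,PC,PY),6)])
```

```text
21.45 [0.67427726 0.31309689 0.40653244] [-179.66197419  -25.00578461 -169.95540926] [-0.86948728 -0.18342183 -2.96529932] [  0.16747729  53.11725755 -62.81552134  50.22831302  30.98532775
 116.64213471  52.65952389] grip [0.60618538 0.30005321 0.25790755]
lip [0.52471964 0.28515588 0.21046914] [-0.02254496 -0.02735054]
wrist [310.1, 136.8, 459.8, 0.033, 0.622] scoop [ 0.0497 -0.0336]
side [282.8, 257.8, 23.7, 0.093, 0.029] scoop [0.1217 0.7085]
side [258.3, 258.3, 23.9, 0.041, 0.044] scoop [0.1672 0.7138]
side [243.7, 261.8, 24.1, 0.007, 0.045] scoop [0.1947 0.7234]
top [311.5, 183.0, 13.2, 0.093, 0.03] scoop [0.0725 0.4858]
top [309.9, 200.6, 11.1, 0.041, 0.045] scoop [0.1202 0.471 ]
top [105.1, 209.6, 22.9, 0.129, 0.664] scoop [ 0.0491 -0.0321]
top [312.1, 211.5, 11.6, 0.007, 0.045] scoop [0.1499 0.4697]
-- 8 rows, rot [-0.0007, -0.0216, -0.0007] shift first/mid/last [[-0.0066, 0.0014, 0.0037], [-0.0062, 0.0014, 0.0042], [-0.006, 0.0013, 0.0046]] to [0.709 0.325 0.36 ]
-- 4 rows, rot [0.0, -0.0654, -0.0] shift first/mid/last [[0.0135, -0.0, 0.0082], [0.0145, -0.0, 0.0063], [0.0149, -0.0, 0.0054]] to [0.649 0.315 0.342]
-- 6 rows, rot [-0.0, -0.0582, -0.0] shift first/mid/last [[0.0143, 0.0, 0.003], [0.0146, 0.0, 0.0004], [0.0146, 0.0, -0.0013]] to [0.564 0.3   0.324]
-- 6 rows, rot [0.0, -0.064, -0.0] shift first/mid/last [[0.0159, -0.0, -0.0], [0.0156, -0.0, -0.0031], [0.0151, -0.0, -0.005]] to [0.476 0.284 0.292]
```

Run:
```python
from cell import env
from h import *
c=env.read_camera("wrist");np.savez("w10.npz",**c);w=dict(np.load("w8.npz"))
for n,i in(("then",w),("now",c)):
    g=cv2.cvtColor(i["image"],cv2.COLOR_BGR2GRAY)
    print(n);print(g[120:162:6,180:236:5]);print(g[120:162:6,282:338:5])
```

```text
then
[[ 57  60  60  54 224 223 201 134  74  66  68  69]
 [ 62  63  57 227 223 204 223 220 222 150 160 167]
 [216 216 222 205  58  60  60  69 226 176 240 245]
 [220 222 221  59  60  63  66  60 214 222 245 245]
 [223 223 220 136  62  65  64  66 220 222 239 245]
 [224 196 201 225 130  59  62 199 214 245 241 246]
 [ 84  87  93 199 209 216 221 214 244 245 243 246]]
[[ 67  67  63 146 222 223 217 215  61  61 212 206]
 [159 156 227 224 215  65  60 214 223 196 208 206]
 [241 240 225 208  60  60  57  56 221 221 208 208]
 [242 233 225  98  62  61  59  60 193 209 205 211]
 [242 179 226 211  64  64  59  54 224 131 205 210]
 [242 242 237 220 225 151 178 221 211  68 206 212]
 [242 242 244 243 223 205 197 214  66  65 177 214]]
now
[[133 130 131 140 145 148 150 216  83 214 210 209]
 [123 122 128 164 203 201 207 213 197 226 223 227]
 [129 128 129 181 236 233 237 236 236 239 235 240]
 [128 130 130 163 236 234 236 237 237 239 236 240]
 [147 148 146 155 237 233 237 239 237 240 236 240]
 [141 138 137 148 235 233 236 238 237 240 235 240]
 [140 142 146 173 111 233 238 237 238 241 236 241]]
[[ 96  91  90 158 215 217 207 209 202 160 134 132]
 [223 225 205 217 204  61  52 134 215 203  84 166]
 [235 238 216 218  62  65  63  62 146 213  84  89]
 [236 236 213 179  67  62  66  63  88 212 208 207]
 [236 230 215 217  64  68  63  60 211 210 208 212]
 [237 237 238 203 216 183 182 215 205 213 216 215]
 [236 237 239 237 225 193 187 207 211 210 207 210]]
```

The left lip nut is no longer on the lip. It either slid back into the scoop or fell. I'll pour first and then count.

send_rows --xyz '[[-0.0066, 0.0014, 0.0037], [-0.0066, 0.0014, 0.0037], [-0.0065, 0.0014, 0.004], [-0.0064, 0.0014, 0.004], [-0.0062, 0.0014, 0.0042], [-0.006, 0.0014, 0.0044], [-0.006, 0.0013, 0.0046], [-0.006, 0.0013, 0.0046], [0.0135, 0, 0.008], [0.014, 0, 0.007], [0.0145, 0, 0.006], [0.015, 0, 0.0055]]' --rotation '[[0, -0.0216, 0], [0, -0.0216, 0], [0, -0.0216, 0], [0, -0.0216, 0], [0, -0.0216, 0], [0, -0.0216, 0], [0, -0.0216, 0], [0, -0.0216, 0], [0, -0.0654, 0], [0, -0.0654, 0], [0, -0.0654, 0], [0, -0.0654, 0]]' --jaw '[0, 0, 0, 0, 0, 0, 0, 0, 0, 0, 0, 0]'

```text
time_s: 22.85
tool_pos: [0.6478, 0.3154, 0.3432]
tool_rot: [-179.6, 0.2, -170.0]
force: [-0.2, -0.7, -3.0]
grip_width: 0.0173
grasp_force: 60.0
```

Run:
```python
from cell import env
from h import *
o=env.get_obs();P,Q=pose(o);print(o["time_s"],P,o["tool_rot"],o["force"],o["qpos"])
L=P+Q.apply([.055,0,.242]);print("lip",L,inbin(L,PC,PY))
rows([(*lip(.045,0,.078,-20,190,PC,PY),6),(*lip(.045,0,.075,-42,190,PC,PY),6)])
```

```text
22.85 [0.64776738 0.31544595 0.34324484] [-1.79646917e+02  1.78350130e-01 -1.70040942e+02] [-0.24503021 -0.70882114 -2.98506031] [ 10.33921213  44.2726619  -64.90706203  74.47733506  39.80370459
  84.72449886  49.04636959]
lip [0.59459625 0.30459549 0.1010794 ] [ 0.04491687 -0.00071332]
-- 6 rows, rot [-0.001, -0.0577, 0.0001] shift first/mid/last [[0.0142, -0.0001, 0.0031], [0.0145, -0.0001, 0.0006], [0.0145, -0.0001, -0.001]] to [0.564 0.3   0.324]
-- 6 rows, rot [0.0, -0.064, -0.0] shift first/mid/last [[0.0159, -0.0, -0.0], [0.0156, -0.0, -0.0031], [0.0151, -0.0, -0.005]] to [0.476 0.284 0.292]
```

send_rows --xyz '[[0.0143, 0, 0.003], [0.0145, 0, 0.002], [0.0145, 0, 0.001], [0.0145, 0, 0.0005], [0.0145, 0, -0.0005], [0.0145, 0, -0.001], [0.016, 0, 0], [0.016, 0, -0.001], [0.0156, 0, -0.002], [0.0156, 0, -0.003], [0.0152, 0, -0.004], [0.0151, 0, -0.005], [0, 0, 0], [0, 0, 0], [0, 0, 0], [0, 0, 0]]' --rotation '[[0, -0.058, 0], [0, -0.058, 0], [0, -0.058, 0], [0, -0.058, 0], [0, -0.058, 0], [0, -0.058, 0], [0, -0.064, 0], [0, -0.064, 0], [0, -0.064, 0], [0, -0.064, 0], [0, -0.064, 0], [0, -0.064, 0], [0, 0, 0], [0, 0, 0], [0, 0, 0], [0, 0, 0]]' --jaw '[0, 0, 0, 0, 0, 0, 0, 0, 0, 0, 0, 0, 0, 0, 0, 0]'

```text
time_s: 24.45
tool_pos: [0.4771, 0.2853, 0.2942]
tool_rot: [-179.7, 42.0, -169.9]
force: [0.8, 0.4, -1.6]
grip_width: 0.0175
grasp_force: 60.0
```

Run:
```python
from cell import env
from h import *
o=env.get_obs();P,Q=pose(o);print(o["time_s"],P,o["tool_rot"],o["force"],o["qpos"])
L=P+Q.apply([.055,0,.242]);print("lip",L,inbin(L,PC,PY))
for n in("wrist","side","top"):
    c=env.read_camera(n);np.savez(n+"11.npz",**c)
    for h in holes(c,area=(30,1500) if n=="wrist" else (4,60)):print(n,[float(v) for v in h],"scoop",onscoop(c,o,*h[:2]),"pan",inbin(onz(c,*h[:2],.069),PC,PY))
```

```text
24.45 [0.47705312 0.28525504 0.29416692] [-179.67222852   41.95345944 -169.88582548] [ 0.79226286  0.37931154 -1.62409833] [ 27.40291415   8.78134964 -69.9315838  120.11310808  60.24593094
  32.30300144  14.53105481]
lip [0.59629575 0.30511957 0.07742838] [ 4.65522763e-02 -1.44727647e-05]
wrist [325.0, 59.4, 495.9, 0.162, 0.609] scoop [ 0.0937 -0.0401] pan [-0.00575558  0.02515999]
wrist [201.3, 67.5, 458.1, 0.167, 0.518] scoop [0.0893 0.0313] pan [ 0.01844026 -0.03998787]
wrist [289.4, 89.8, 371.6, 0.189, 0.585] scoop [ 0.077  -0.0201] pan [0.01943201 0.01373134]
wrist [246.6, 101.8, 325.3, 0.201, 0.55] scoop [0.0701 0.0052] pan [ 0.03576973 -0.00882076]
side [241.0, 1.7, 5.9, 0.388, 1.488] scoop [-0.0955 -0.5007] pan [-0.00939123  0.81795057]
side [237.3, 1.8, 4.7, 0.373, 1.492] scoop [-0.084  -0.5238] pan [-0.02505943  0.81737788]
side [63.2, 54.5, 4.1, -0.382, 1.208] scoop [ 1.0934 -2.0201] pan [-0.6216834   0.35344044]
side [56.8, 61.1, 14.0, -0.405, 1.16] scoop [ 1.1696 -2.0443] pan [-0.62861248  0.30465844]
side [53.6, 72.4, 4.6, -0.415, 1.074] scoop [ 1.1979 -1.9249] pan [-0.
[... 326 characters left out ...]
, 0.605] scoop [0.0917 0.0232] pan [ 0.01753233 -0.03988004]
side [282.9, 257.8, 23.2, 0.093, 0.029] scoop [0.1325 0.5475] pan [ 0.13034167 -0.56970237]
side [258.4, 258.3, 23.2, 0.041, 0.044] scoop [0.1909 0.5029] pan [ 0.0793742  -0.57080326]
side [243.7, 261.8, 23.2, 0.007, 0.045] scoop [0.2315 0.4817] pan [ 0.04907367 -0.57990838]
top [311.5, 183.0, 12.4, 0.093, 0.03] scoop [0.1275 0.5258] pan [ 0.12560458 -0.51964712]
top [309.9, 200.5, 10.1, 0.041, 0.045] scoop [0.1935 0.5188] pan [ 0.07404086 -0.52030977]
top [312.0, 211.4, 10.8, 0.007, 0.045] scoop [0.2392 0.5242] pan [ 0.04314569 -0.52966493]
top [93.8, 381.6, 9.5, -0.366, 0.775] scoop [ 1.021  -0.4822] pan [-0.5027131   0.02982437]
```

Four nuts are now in the pan; wrist and side views agree. Three remain in the bin at bin-frame (0.093, 0.030), (0.041, 0.045), (0.007, 0.045). Return for the second stroke.

Run:
```python
from h import *
l=lip(.03,0,.20,0,190,PC,PY);e=(*(l[0]+l[1].apply([0,0,.164])),0,190);m=(.47,-.02,.28,0,95)
a=lip(-.025,.029,.055,-12);A=(*(a[0]+a[1].apply([0,0,.164])),-12,11.2);print(e,A)
interp([(*l,10)]);print()
interp([(*p,3) for p in turn(e,m,5)]+[(*p,3) for p in turn(m,A,4)],start=l)
```

```text
(np.float64(0.6340000832767196), np.float64(0.3164147958736515), np.float64(0.278), 0, 190) (np.float64(0.47397804319839015), np.float64(-0.25870768162438873), np.float64(0.1427306558522136), -12, 11.2)
xyz [[-0.022, 0.0, -0.0], [-0.022, 0.0, -0.002], [-0.022, 0.0, -0.003], [-0.021, 0.0, -0.005], [-0.021, 0.0, -0.007], [-0.02, 0.0, -0.008], [-0.02, 0.0, -0.01], [-0.019, 0.0, -0.011], [-0.018, 0.0, -0.012], [-0.017, 0.0, -0.014]]
rot [[-0.001, 0.073, 0.0], [-0.001, 0.073, 0.0], [-0.001, 0.073, 0.0], [-0.001, 0.073, 0.0], [-0.001, 0.073, 0.0], [-0.001, 0.073, 0.0], [-0.001, 0.073, 0.0], [-0.001, 0.073, 0.0], [-0.001, 0.073, 0.0], [-0.001, 0.073, 0.0]]

xyz [[0.015, -0.02, -0.0], [0.012, -0.022, -0.0], [0.01, -0.023, -0.0], [0.007, -0.024, -0.0], [0.005, -0.025, -0.0], [0.002, -0.025, -0.0], [-0.001, -0.025, -0.0], [-0.004, -0.025, -0.0], [-0.006, -0.024, -0.0], [-0.009, -0.023, -0.0], [-0.011, -0.022, -0.0], [-0.014, -0.021, -0.0], [-0.016, -0.019, -0.0], [-0.018, -0.017, -0.0], [-0.02, -0.015, -0.0], [-0.017, -0.0, 0.012], [-0.017, 0.002, 0.012], [-0.016, 0.004, 0.012], [-0.016, 0.008, 0.013], [-0.015, 0.01, 0.013]]
rot [[0.0, -0.0, 0.111], [0.0, -0.0, 0.111], [0.0, -0.0, 0.111], [0.0, -0.0, 0.111], [0.0, -0.0, 0.111], [0.0, -0.0, 0.111], [0.0, -0.0, 0.111], [0.0, -0.0, 0.111], [0.0, -0.0, 0.111], [-0.0, -0.0, 0.111], [-0.0, -0.0, 0.111], [-0.0, -0.0, 0.111], [0.0, -0.0, 0.111], [0.0, -0.0, 0.111], [0.0, -0.0, 0.111], [0.003, -0.017, 0.122], [0.003, -0.017, 0.122], [0.003, -0.017, 0.122], [0.01, -0.017, 0.122], [0.01, -0.017, 0.122]]
xyz [[-0.013, 0.012, 0.013], [-0.012, 0.015, 0.013], [-0.01, 0.017, 0.013], [-0.008, 0.018, 0.013], [-0.006, 0.021, 0.013], [-0.003, 0.022, 0.013], [-0.001, 0.022, 0.012]]
rot [[0.01, -0.017, 0.122], [0.016, -0.017, 0.121], [0.016, -0.017, 0.121], [0.016, -0.017, 0.121], [0.022, -0.017, 0.12], [0.022, -0.017, 0.12], [0.022, -0.017, 0.12]]
```

send_rows --xyz '[[-0.022, 0, 0], [-0.022, 0, -0.002], [-0.022, 0, -0.003], [-0.021, 0, -0.005], [-0.021, 0, -0.007], [-0.02, 0, -0.008], [-0.02, 0, -0.01], [-0.019, 0, -0.011], [-0.018, 0, -0.012], [-0.017, 0, -0.014]]' --rotation '[[0, 0.073, 0], [0, 0.073, 0], [0, 0.073, 0], [0, 0.073, 0], [0, 0.073, 0], [0, 0.073, 0], [0, 0.073, 0], [0, 0.073, 0], [0, 0.073, 0], [0, 0.073, 0]]' --jaw '[0, 0, 0, 0, 0, 0, 0, 0, 0, 0]'

```text
time_s: 25.6
tool_pos: [0.6362, 0.313, 0.4423]
tool_rot: [-179.7, -0.1, -170.1]
force: [0.5, -0.3, -1.4]
grip_width: 0.0176
grasp_force: 60.0
```

send_rows --xyz '[[0.015, -0.02, 0], [0.012, -0.022, 0], [0.01, -0.023, 0], [0.007, -0.024, 0], [0.005, -0.025, 0], [0.002, -0.025, 0], [-0.001, -0.025, 0], [-0.004, -0.025, 0], [-0.006, -0.024, 0], [-0.009, -0.023, 0], [-0.011, -0.022, 0], [-0.014, -0.021, 0], [-0.016, -0.019, 0], [-0.018, -0.017, 0], [-0.02, -0.015, 0], [-0.017, 0, 0.006], [-0.017, 0.002, 0.006], [-0.016, 0.004, 0.006], [-0.016, 0.008, 0.006], [-0.015, 0.01, 0.006]]' --rotation '[[0, 0, 0.111], [0, 0, 0.111], [0, 0, 0.111], [0, 0, 0.111], [0, 0, 0.111], [0, 0, 0.111], [0, 0, 0.111], [0, 0, 0.111], [0, 0, 0.111], [0, 0, 0.111], [0, 0, 0.111], [0, 0, 0.111], [0, 0, 0.111], [0, 0, 0.111], [0, 0, 0.111], [0.003, -0.017, 0.122], [0.003, -0.017, 0.122], [0.003, -0.017, 0.122], [0.01, -0.017, 0.122], [0.01, -0.017, 0.122]]' --jaw '[0, 0, 0, 0, 0, 0, 0, 0, 0, 0, 0, 0, 0, 0, 0, 0, 0, 0, 0, 0]'

```text
time_s: 27.6
tool_pos: [0.4795, -0.1103, 0.4172]
tool_rot: [179.8, 5.1, 59.3]
force: [0.3, 1.0, -2.3]
grip_width: 0.0174
grasp_force: 60.0
```

Run:
```python
from cell import env
from h import *
o=env.get_obs();P,Q=pose(o);print(o["time_s"],P,o["tool_rot"],o["force"],o["qpos"])
a=lip(-.025,.029,.055,-12);A=(*(a[0]+a[1].apply([0,0,.164])),-12,11.2)
b=(*(P+Q.apply([0,0,.164])),-o["tool_rot"][1],o["tool_rot"][2]);print(b)
interp([(*p,3) for p in turn(b,A,3)])
```

```text
27.6 [ 0.47954319 -0.1103317   0.41721202] [179.7754372   5.1287233  59.2632143] [ 0.3258617   1.03761235 -2.25005159] [ 66.27507996   2.07442581 -58.65445076 101.73415147   6.69752176
  79.07476406 -24.49660831]
(np.float64(0.47260279175486186), np.float64(-0.1232612246782092), np.float64(0.25386986620347407), np.float64(-5.12872329542567), np.float64(59.2632143017166))
xyz [[-0.01, 0.01, 0.014], [-0.009, 0.011, 0.014], [-0.007, 0.012, 0.014], [-0.007, 0.014, 0.014], [-0.005, 0.014, 0.014], [-0.004, 0.015, 0.013], [-0.003, 0.017, 0.013], [-0.001, 0.017, 0.013], [0.001, 0.017, 0.013]]
rot [[0.011, -0.013, 0.093], [0.011, -0.013, 0.093], [0.011, -0.013, 0.093], [0.014, -0.013, 0.092], [0.014, -0.013, 0.092], [0.014, -0.013, 0.092], [0.018, -0.013, 0.092], [0.018, -0.013, 0.092], [0.018, -0.013, 0.092]]
```

send_rows --xyz '[[-0.01, 0.01, 0.01], [-0.009, 0.011, 0.01], [-0.007, 0.012, 0.01], [-0.007, 0.014, 0.01], [-0.005, 0.014, 0.01], [-0.004, 0.015, 0.01], [-0.003, 0.017, 0.01], [-0.001, 0.017, 0.01], [0.001, 0.017, 0.01], [0, 0, 0], [0, 0, 0]]' --rotation '[[0.011, -0.013, 0.093], [0.011, -0.013, 0.093], [0.011, -0.013, 0.093], [0.014, -0.013, 0.092], [0.014, -0.013, 0.092], [0.014, -0.013, 0.092], [0.018, -0.013, 0.092], [0.018, -0.013, 0.092], [0.018, -0.013, 0.092], [0, 0, 0], [0, 0, 0]]' --jaw '[0, 0, 0, 0, 0, 0, 0, 0, 0, 0, 0]'

```text
time_s: 28.7
tool_pos: [0.5117, -0.2491, 0.3331]
tool_rot: [-179.8, 11.8, 11.5]
force: [0.7, 0.4, -0.9]
grip_width: 0.0173
grasp_force: 60.0
```

Run:
```python
from cell import env
from h import *
o=env.get_obs();print(o["time_s"],o["tool_pos"],o["tool_rot"],o["force"],o["qpos"],lipnow(o))
c=env.read_camera("top")
for h in holes(c):print([float(v) for v in h])
rows([(*lip(-.03,.028,.003,-12),8),(*lip(.003,.028,.003,-2),6),(*lip(.113,.028,.003,-2),12)])
```

```text
28.7 [ 0.51169758 -0.24912449  0.33305042] [-179.75072829   11.81495132   11.50805389] [ 0.73701521  0.35574034 -0.9157595 ] [ 59.58985985  21.36973761 -47.02274998  94.77011896  20.31851986
  82.21468931 -70.28334178] [ -0.0194   0.0322   0.0849 -11.815 ]
[311.5, 183.0, 12.9, 0.093, 0.03]
[133.8, 193.9, 14.5, 0.16, 0.57]
[125.4, 198.4, 15.4, 0.151, 0.598]
[143.5, 200.9, 14.2, 0.134, 0.544]
[309.9, 200.5, 10.5, 0.041, 0.045]
[120.3, 206.5, 14.9, 0.13, 0.617]
[312.0, 211.5, 11.4, 0.007, 0.045]
-- 8 rows, rot [-0.0003, -0.0005, 0.0008] shift first/mid/last [[0.0009, 0.0005, 0.0103], [0.0009, 0.0005, 0.0103], [0.0009, 0.0005, 0.0103]] to [ 0.503 -0.254  0.251]
-- 6 rows, rot [0.0, 0.0291, 0.0] shift first/mid/last [[-0.0015, -0.0, 0.0011], [-0.0016, -0.0, 0.0009], [-0.0016, -0.0, 0.0008]] to [ 0.493 -0.256  0.247]
-- 12 rows, rot [0.0, 0.0, 0.0] shift first/mid/last [[0.0092, -0.0, -0.0003], [0.0092, -0.0, -0.0003], [0.0092, -0.0, -0.0003]] to [ 0.601 -0.235  0.247]
```

send_rows --xyz '[[0, 0.0005, 0.0103], [0, 0.0005, 0.0103], [0, 0.0005, 0.0103], [0.001, 0.0005, 0.0103], [0.001, 0.0005, 0.0103], [0.001, 0.0005, 0.0103], [0.001, 0.0005, 0.0103], [0.001, 0.0005, 0.0095], [-0.0015, 0, 0.001], [-0.0015, 0, 0.001], [-0.0015, 0, 0.001], [-0.0015, 0, 0.001], [-0.0015, 0, 0.001], [-0.0015, 0, 0.001]]' --rotation '[[0, 0, 0.0008], [0, 0, 0.0008], [0, 0, 0.0008], [0, 0, 0.0008], [0, 0, 0.0008], [0, 0, 0.0008], [0, 0, 0], [0, 0, 0], [0, 0.029, 0], [0, 0.029, 0], [0, 0.029, 0], [0, 0.029, 0], [0, 0.029, 0], [0, 0.029, 0]]' --jaw '[0, 0, 0, 0, 0, 0, 0, 0, 0, 0, 0, 0, 0, 0]'

```text
time_s: 30.15
tool_pos: [0.4912, -0.2577, 0.2484]
tool_rot: [180.0, 1.8, 11.1]
force: [-2.0, 0.1, 3.5]
grip_width: 0.0171
grasp_force: 60.0
```

send_rows --xyz '[[0.008, 0, 0], [0.008, 0, 0], [0.008, 0, 0], [0.008, 0, 0], [0.008, 0, 0], [0.008, 0, 0], [0.008, 0, 0], [0.008, 0, 0], [0.008, 0, 0], [0.008, 0, 0]]' --rotation '[[0, 0, 0], [0, 0, 0], [0, 0, 0], [0, 0, 0], [0, 0, 0], [0, 0, 0], [0, 0, 0], [0, 0, 0], [0, 0, 0], [0, 0, 0]]' --jaw '[0, 0, 0, 0, 0, 0, 0, 0, 0, 0]'

```text
time_s: 31.15
tool_pos: [0.5703, -0.2433, 0.2479]
tool_rot: [179.8, 1.9, 11.0]
force: [-7.9, -2.1, 17.2]
grip_width: 0.0174
grasp_force: 60.0
```

```bash
cat >> h.py <<'E'
def look(area=(30,1500)):
    from cell import env
    o=env.get_obs();print(round(float(o["time_s"]),2),"lip",lipnow(o),"F",np.round(o["force"],1))
    for n in("top","side","wrist"):
        c=env.read_camera(n)
        for h in holes(c,area=area if n=="wrist" else (4,60)):
            b=inbin(onz(c,*h[:2],.017));p=inbin(onz(c,*h[:2],.069),PC,PY);s=onscoop(c,o,*h[:2])
            if max(abs(b))<.13 or max(abs(p))<.1 or max(abs(s))<.06:print(n,[float(v) for v in h[:3]],"bin",np.round(b,3) if abs(b).max()<.13 else "","pan" if abs(p).max()<.1 else "","scoop",s if abs(s).max()<.06 else "")
E
python3 -c "
from h import *
look()"
```

```text
31.15 lip [ 0.0817  0.0246  0.0042 -1.925 ] F [-7.9 -2.1 17.2]
top [303.7, 179.8, 10.8] bin [0.107 0.051]  scoop 
top [312.2, 180.4, 12.2] bin [0.101 0.026]  scoop 
top [133.8, 193.9, 14.4] bin  pan scoop 
top [125.4, 198.4, 15.2] bin  pan scoop 
top [143.5, 200.9, 14.2] bin  pan scoop 
top [120.3, 206.5, 14.9] bin  pan scoop
```

send_rows --xyz '[[0.004, -0.001, -0.001], [0.004, -0.001, 0], [0.004, -0.001, 0], [0.004, -0.001, 0], [0.004, 0, 0], [0.004, 0, 0]]' --rotation '[[0, 0, 0], [0, 0, 0], [0, 0, 0], [0, 0, 0], [0, 0, 0], [0, 0, 0]]' --jaw '[0, 0, 0, 0, 0, 0]'

```text
time_s: 31.9
tool_pos: [0.5927, -0.2348, 0.248]
tool_rot: [179.9, 2.0, 11.0]
force: [-7.5, -1.8, 16.2]
grip_width: 0.0173
grasp_force: 60.0
```

```bash
python3 -c "
from h import *
look()"
```

```text
31.9 lip [ 0.1052  0.0287  0.0043 -1.9583] F [-7.5 -1.8 16.2]
top [133.8, 193.9, 14.5] bin  pan scoop 
top [125.4, 198.4, 15.4] bin  pan scoop 
top [143.5, 200.9, 14.4] bin  pan scoop 
top [120.3, 206.5, 14.9] bin  pan scoop 
wrist [214.5, 172.3, 76.5] bin [0.079 0.054]  scoop [0.0294 0.0248]
```

send_rows --xyz '[[0.003, 0, 0], [0.003, 0, 0], [0.003, 0, 0], [0.003, 0, 0], [0, 0, 0]]' --rotation '[[0, 0, 0], [0, 0, 0], [0, 0, 0], [0, 0, 0], [0, 0, 0]]' --jaw '[0, 0, 0, 0, 0]'

```text
time_s: 32.55
tool_pos: [0.6047, -0.2323, 0.2479]
tool_rot: [179.8, 1.9, 11.0]
force: [-7.2, -2.1, 14.3]
grip_width: 0.0178
grasp_force: 60.0
```

send_rows --xyz '[[-0.011, 0, -0.0022], [-0.011, 0, -0.0022], [-0.011, 0, -0.0022], [-0.011, 0, -0.0022], [-0.011, 0, -0.0022], [-0.011, 0, -0.0022], [-0.011, 0, -0.0022], [-0.011, 0, -0.0022], [-0.011, 0, -0.0022], [-0.011, 0, -0.0022], [-0.011, 0, -0.0022], [0, 0, 0], [0, 0, 0]]' --rotation '[[0, 0.045, 0], [0, 0.045, 0], [0, 0.045, 0], [0, 0.045, 0], [0, 0.045, 0], [0, 0.045, 0], [0, 0.045, 0], [0, 0.045, 0], [0, 0.045, 0], [0, 0.045, 0], [0, 0.045, 0], [0, 0, 0], [0, 0, 0]]' --jaw '[0, 0, 0, 0, 0, 0, 0, 0, 0, 0, 0, 0, 0]'

```text
time_s: 33.85
tool_pos: [0.484, -0.2547, 0.2452]
tool_rot: [-179.9, -26.4, 11.0]
force: [0.5, 1.0, -2.7]
grip_width: 0.0175
grasp_force: 60.0
```

```bash
python3 -c "
from h import *
look()"
```

```text
33.85 lip [ 0.1049  0.0309  0.0529 26.394 ] F [ 0.5  1.  -2.7]
top [133.8, 193.9, 14.3] bin  pan scoop 
top [308.6, 195.1, 16.6] bin [0.058 0.046]  scoop [0.0087 0.0191]
top [125.4, 198.4, 15.0] bin  pan scoop 
top [143.5, 200.9, 13.9] bin  pan scoop 
top [120.3, 206.5, 14.6] bin  pan scoop 
side [240.0, 105.2, 4.1] bin  pan scoop 
side [245.1, 109.3, 4.7] bin  pan scoop 
side [239.0, 115.3, 5.1] bin  pan scoop 
side [275.4, 234.6, 5.7] bin [0.099 0.1  ]  scoop [0.0415 0.0319]
side [262.6, 257.6, 22.8] bin [0.05  0.043]  scoop [-0.0044 -0.0057]
```

send_rows --xyz '[[0.001, 0, -0.008], [0.003, 0, -0.014], [0.006, 0, -0.02], [0.007, 0, -0.021], [0.007, 0, -0.021], [0.007, 0, -0.021], [0.007, 0, -0.021], [0.007, 0, -0.021], [0.003, 0, -0.009], [0, 0, 0]]' --rotation '[[0, 0, 0], [0, 0, 0], [0, 0, 0], [0, 0, 0], [0, 0, 0], [0, 0, 0], [0, 0, 0], [0, 0, 0], [0, 0, 0], [0, 0, 0]]' --jaw '[0, 0, 0, 0, 0, 0, 0, 0, 0, 0]'

```text
time_s: 35.0
tool_pos: [0.4588, -0.2598, 0.4078]
tool_rot: [179.8, -26.4, 11.1]
force: [-0.1, -0.1, -2.4]
grip_width: 0.0177
grasp_force: 60.0
```

```bash
python3 -c "
from h import *
look()
from cell import env
o=env.get_obs();P,Q=pose(o);print(P,o['tool_rot'],o['qpos'])
b=(*(P+Q.apply([0,0,.164])),25,o['tool_rot'][2]);print(b)
m=(.46,-.02,.26,25,95);e=(.60,.31,.26,25,190)
interp([(*p,3) for p in turn(b,m,4)])
"
```

```text
35.0 lip [ 0.0793  0.03    0.2156 26.4411] F [-0.1 -0.1 -2.4]
top [133.8, 193.9, 14.1] bin  pan scoop 
top [125.4, 198.4, 14.8] bin  pan scoop 
top [143.5, 200.9, 13.4] bin  pan scoop 
top [120.3, 206.6, 14.4] bin  pan scoop 
side [245.1, 109.3, 4.5] bin  pan scoop 
side [239.1, 115.3, 5.3] bin  pan scoop 
side [232.0, 216.7, 27.6] bin   scoop [-0.0428 -0.005 ]
[ 0.45790356 -0.25941208  0.40548503] [-179.82572985  -26.41755106   11.04064188] [111.17874181  -4.65424373 -73.78779376 107.64558109 -28.32421749
  58.35192562 -30.34912177]
(np.float64(0.5294223950626571), np.float64(-0.2449493457692855), np.float64(0.2586113270022507), 25, np.float64(11.040641879897352))
xyz [[0.001, -0.011, -0.0], [0.002, -0.011, 0.0], [0.003, -0.011, 0.001], [0.006, -0.011, 0.003], [0.007, -0.01, 0.003], [0.008, -0.009, 0.004], [0.012, -0.008, 0.005], [0.013, -0.006, 0.006], [0.013, -0.004, 0.006], [0.016, -0.002, 0.007], [0.016, -0.0, 0.008], [0.016, 0.002, 0.008]]
rot [[0.052, -0.008, -0.11], [0.052, -0.008, -0.11], [0.052, -0.008, -0.11], [0.052, 0.0, -0.111], [0.052, 0.0, -0.111], [0.052, 0.0, -0.111], [0.052, 0.0, -0.111], [0.052, 0.0, -0.111], [0.052, 0.0, -0.111], [0.052, 0.0, -0.111], [0.052, 0.0, -0.111], [0.052, 0.0, -0.111]]
```

The bin looks empty and the weight fits three nuts. Carry this load to the pan the same way.

send_rows --xyz '[[0, -0.006, 0], [0.001, -0.011, 0], [0.003, -0.011, 0.001], [0.005, -0.011, 0.002], [0.007, -0.01, 0.003], [0.008, -0.009, 0.004], [0.012, -0.008, 0.005], [0.013, -0.006, 0.006], [0.013, -0.004, 0.006], [0.016, -0.002, 0.007], [0.016, 0, 0.008], [0.016, 0.002, 0.008], [0.008, 0.004, 0.004]]' --rotation '[[0.026, -0.004, -0.055], [0.052, -0.008, -0.11], [0.052, -0.008, -0.11], [0.052, 0, -0.111], [0.052, 0, -0.111], [0.052, 0, -0.111], [0.052, 0, -0.111], [0.052, 0, -0.111], [0.052, 0, -0.111], [0.052, 0, -0.111], [0.052, 0, -0.111], [0.052, 0, -0.111], [0.026, 0, -0.055]]' --jaw '[0, 0, 0, 0, 0, 0, 0, 0, 0, 0, 0, 0, 0]'

```text
time_s: 36.45
tool_pos: [0.4776, -0.0863, 0.4067]
tool_rot: [179.8, -25.3, 95.7]
force: [0.3, -0.7, -1.7]
grip_width: 0.0175
grasp_force: 60.0
```

```bash
python3 -c "
from h import *
look()
from cell import env
o=env.get_obs();P,Q=pose(o);print(P,o['tool_rot'],o['qpos'])
b=(*(P+Q.apply([0,0,.164])),-o['tool_rot'][1],o['tool_rot'][2]);print(b)
e=(.60,.31,.26,25,190)
interp([(*p,3) for p in turn(b,e,6)])
"
```

```text
36.45 lip [-9.90000e-03  3.49600e-01  2.11300e-01  2.52573e+01] F [ 0.3 -0.7 -1.7]
top [133.8, 193.9, 14.5] bin  pan scoop 
top [125.4, 198.4, 15.4] bin  pan scoop 
top [143.5, 200.9, 14.3] bin  pan scoop 
top [120.3, 206.5, 14.9] bin  pan scoop 
wrist [367.6, 7.3, 45.2] bin  pan scoop 
wrist [354.9, 16.5, 99.1] bin  pan scoop 
[ 0.47757424 -0.0873902   0.40701086] [179.75535298 -25.23690812  95.38629825] [ 85.47486783  12.34528071 -76.26699119 101.8523231  -12.62613238
  81.58515977  16.75706418]
(np.float64(0.4717077477572873), np.float64(-0.01771047453147423), np.float64(0.25866558473562207), np.float64(25.236908115612877), np.float64(95.38629825427827))
xyz [[0.017, 0.015, 0.008], [0.015, 0.017, 0.007], [0.014, 0.018, 0.006], [0.014, 0.02, 0.006], [0.012, 0.021, 0.006], [0.01, 0.022, 0.005], [0.01, 0.023, 0.005], [0.008, 0.024, 0.004], [0.006, 0.025, 0.003], [0.006, 0.025, 0.003], [0.004, 0.026, 0.002], [0.001, 0.026, 0.001], [0.001, 0.026, 0.0], [-0.001, 0.026, -0.001], [-0.003, 0.026, -0.002], [-0.004, 0.025, -0.002], [-0.006, 0.025, -0.003], [-0.008, 0.024, -0.004]]
rot [[0.041, -0.0, -0.083], [0.041, -0.0, -0.083], [0.041, -0.0, -0.083], [0.039, -0.0, -0.083], [0.039, -0.0, -0.083], [0.039, -0.0, -0.083], [0.039, -0.0, -0.083], [0.039, -0.0, -0.083], [0.039, -0.0, -0.083], [0.039, -0.0, -0.083], [0.039, -0.0, -0.083], [0.039, -0.0, -0.083], [0.039, -0.0, -0.083], [0.039, -0.0, -0.083], [0.039, -0.0, -0.083], [0.039, -0.0, -0.083], [0.039, -0.0, -0.083], [0.039, -0.0, -0.083]]
```

send_rows --xyz '[[0.008, 0.007, 0.004], [0.016, 0.016, 0.007], [0.015, 0.018, 0.007], [0.014, 0.02, 0.006], [0.012, 0.021, 0.006], [0.01, 0.022, 0.005], [0.01, 0.023, 0.005], [0.008, 0.024, 0.004], [0.006, 0.025, 0.003], [0.006, 0.025, 0.003], [0.004, 0.026, 0.002], [0.001, 0.026, 0.001], [0.001, 0.026, 0], [-0.001, 0.026, -0.001], [-0.003, 0.026, -0.002], [-0.004, 0.025, -0.002], [-0.006, 0.025, -0.003], [-0.008, 0.024, -0.004], [0, 0.008, 0], [0, 0, 0]]' --rotation '[[0.02, 0, -0.042], [0.04, 0, -0.083], [0.04, 0, -0.083], [0.039, 0, -0.083], [0.039, 0, -0.083], [0.039, 0, -0.083], [0.039, 0, -0.083], [0.039, 0, -0.083], [0.039, 0, -0.083], [0.039, 0, -0.083], [0.039, 0, -0.083], [0.039, 0, -0.083], [0.039, 0, -0.083], [0.039, 0, -0.083], [0.039, 0, -0.083], [0.039, 0, -0.083], [0.039, 0, -0.083], [0.039, 0, -0.083], [0.02, 0, -0.042], [0, 0, 0]]' --jaw '[0, 0, 0, 0, 0, 0, 0, 0, 0, 0, 0, 0, 0, 0, 0, 0, 0, 0, 0, 0]'

```text
time_s: 38.6
tool_pos: [0.6775, 0.3157, 0.4068]
tool_rot: [-179.9, -25.1, -170.1]
force: [-0.2, -0.3, -1.9]
grip_width: 0.0175
grasp_force: 60.0
```

```bash
python3 -c "
from h import *
look()
rows([(*lip(.045,-.01,.14,15,190,PC,PY),8),(*lip(.045,-.01,.11,0,190,PC,PY),4),(*lip(.045,-.01,.09,-20,190,PC,PY),6),(*lip(.045,-.01,.09,-42,190,PC,PY),6)])
"
```

```text
38.6 lip [ 0.0961  0.5558  0.2111 25.1369] F [-0.2 -0.3 -1.9]
side [231.8, 103.3, 5.1] bin  pan scoop 
side [240.0, 105.2, 6.0] bin  pan scoop 
side [245.1, 109.4, 6.2] bin  pan scoop 
side [239.0, 115.3, 6.8] bin  pan scoop 
-- 8 rows, rot [-0.0001, -0.0219, -0.0008] shift first/mid/last [[-0.0059, -0.0002, 0.0039], [-0.0055, -0.0002, 0.0044], [-0.0052, -0.0002, 0.0048]] to [0.708 0.315 0.36 ]
-- 4 rows, rot [0.0, -0.0654, -0.0] shift first/mid/last [[0.0142, -0.0, 0.0057], [0.0148, -0.0, 0.0038], [0.015, -0.0, 0.0029]] to [0.648 0.305 0.352]
-- 6 rows, rot [-0.0, -0.0582, -0.0] shift first/mid/last [[0.0143, 0.0, 0.0026], [0.0146, 0.0, 0.0001], [0.0145, 0.0, -0.0016]] to [0.563 0.29  0.336]
-- 6 rows, rot [0.0, -0.064, -0.0] shift first/mid/last [[0.0158, -0.0, -0.0005], [0.0154, -0.0, -0.0035], [0.0148, -0.0, -0.0054]] to [0.474 0.274 0.307]
```

send_rows --xyz '[[-0.0068, 0, 0.0039], [-0.0068, 0, 0.004], [-0.0066, 0, 0.0042], [-0.0065, 0, 0.0043], [-0.0064, 0, 0.0044], [-0.0063, 0, 0.0045], [-0.0062, 0, 0.0047], [-0.0062, 0, 0.0048], [0.0142, 0, 0.0057], [0.0145, 0, 0.0048], [0.0148, 0, 0.0038], [0.015, 0, 0.0029], [0.0143, 0, 0.003], [0.0144, 0, 0.002], [0.0146, 0, 0.001], [0.0146, 0, 0], [0.0146, 0, -0.001], [0.0145, 0, -0.0016]]' --rotation '[[0, -0.0219, 0], [0, -0.0219, 0], [0, -0.0219, 0], [0, -0.0219, 0], [0, -0.0219, 0], [0, -0.0219, 0], [0, -0.0219, 0], [0, -0.0219, 0], [0, -0.0654, 0], [0, -0.0654, 0], [0, -0.0654, 0], [0, -0.0654, 0], [0, -0.058, 0], [0, -0.058, 0], [0, -0.058, 0], [0, -0.058, 0], [0, -0.058, 0], [0, -0.058, 0]]' --jaw '[0, 0, 0, 0, 0, 0, 0, 0, 0, 0, 0, 0, 0, 0, 0, 0, 0, 0]'

```text
time_s: 40.55
tool_pos: [0.5678, 0.2946, 0.3338]
tool_rot: [-179.9, 20.0, -170.0]
force: [-0.5, -0.4, -2.4]
grip_width: 0.0175
grasp_force: 60.0
```

send_rows --xyz '[[0.0158, 0, 0], [0.0158, 0, -0.001], [0.0154, 0, -0.002], [0.0154, 0, -0.003], [0.015, 0, -0.004], [0.0148, 0, -0.005], [0, 0, 0], [0, 0, 0], [0, 0, 0], [0, 0, 0]]' --rotation '[[0, -0.064, 0], [0, -0.064, 0], [0, -0.064, 0], [0, -0.064, 0], [0, -0.064, 0], [0, -0.064, 0], [0, 0, 0], [0, 0, 0], [0, 0, 0], [0, 0, 0]]' --jaw '[0, 0, 0, 0, 0, 0, 0, 0, 0, 0]'

```text
time_s: 41.55
tool_pos: [0.4827, 0.2797, 0.3031]
tool_rot: [-180.0, 41.9, -170.1]
force: [0.7, 1.0, -2.0]
grip_width: 0.0176
grasp_force: 60.0
```

```bash
python3 -c "
from h import *
look()
from cell import env
o=env.get_obs();P,Q=pose(o);L=P+Q.apply([.055,0,.242]);print(P,o['tool_rot'],inbin(L,PC,PY),L[2])
l=lip(.03,0,.20,0,190,PC,PY)
interp([(*l,10)])
"
```

```text
41.55 lip [  0.1712   0.5526   0.0862 -41.8982] F [ 0.7  1.  -2. ]
side [231.8, 103.3, 5.2] bin  pan scoop 
side [235.1, 109.0, 13.5] bin  pan scoop 
side [244.6, 109.1, 5.6] bin  pan scoop 
side [241.7, 113.2, 10.4] bin  pan scoop 
side [255.5, 113.2, 5.3] bin  pan scoop 
side [235.0, 116.7, 7.6] bin  pan scoop 
wrist [202.9, 30.8, 571.4] bin  pan scoop 
wrist [334.7, 43.4, 511.9] bin  pan scoop 
wrist [267.3, 51.6, 579.9] bin  pan scoop 
wrist [220.8, 69.2, 347.6] bin  pan scoop 
wrist [298.6, 75.0, 387.1] bin  pan scoop 
wrist [259.1, 86.4, 345.1] bin  pan scoop 
wrist [214.8, 115.9, 253.4] bin  pan scoop 
[0.482259   0.27958849 0.30258762] [-179.95864946   41.87770098 -170.09621945] [ 0.05183477 -0.00444828] 0.08568653641281904
xyz [[-0.021, 0.001, 0.0], [-0.021, 0.001, -0.002], [-0.021, 0.001, -0.003], [-0.02, 0.001, -0.005], [-0.02, 0.001, -0.006], [-0.02, 0.001, -0.007], [-0.019, 0.001, -0.009], [-0.018, 0.001, -0.01], [-0.017, 0.001, -0.012], [-0.017, 0.001, -0.013]]
rot [[-0.0, 0.073, -0.0], [-0.0, 0.073, -0.0], [-0.0, 0.073, -0.0], [-0.0, 0.073, -0.0], [-0.0, 0.073, -0.0], [-0.0, 0.073, -0.0], [-0.0, 0.073, -0.0], [-0.0, 0.073, -0.0], [-0.0, 0.073, -0.0], [-0.0, 0.073, -0.0]]
```

All seven nuts are seen in the pan. Bring the scoop back to its mat: lift off, turn round, and stop above the mat's middle.

send_rows --xyz '[[-0.021, 0.001, 0], [-0.021, 0.001, -0.002], [-0.021, 0.001, -0.003], [-0.02, 0.001, -0.005], [-0.02, 0.001, -0.006], [-0.02, 0.001, -0.007], [-0.019, 0.001, -0.009], [-0.018, 0.001, -0.01], [-0.017, 0.001, -0.012], [-0.017, 0.001, -0.013], [0, 0, 0]]' --rotation '[[0, 0.073, 0], [0, 0.073, 0], [0, 0.073, 0], [0, 0.073, 0], [0, 0.073, 0], [0, 0.073, 0], [0, 0.073, 0], [0, 0.073, 0], [0, 0.073, 0], [0, 0.073, 0], [0, 0, 0]]' --jaw '[0, 0, 0, 0, 0, 0, 0, 0, 0, 0, 0]'

```text
time_s: 42.8
tool_pos: [0.6364, 0.3159, 0.4431]
tool_rot: [179.9, 0.1, -170.3]
force: [0.3, 0.5, -2.2]
grip_width: 0.0175
grasp_force: 60.0
```

Run:
```python
from cell import env
from h import *
o=env.get_obs();P,Q=pose(o);print(o["time_s"],P,o["tool_rot"],o["force"],o["qpos"])
b=(*(P+Q.apply([0,0,.164])),0,190)
interp([(*p,3) for p in turn(b,(.434,.02,.27,0,10.5),9)])
```

```text
42.8 [0.63640954 0.31589959 0.44311743] [ 1.79934096e+02  8.56482721e-02 -1.70304450e+02] [ 0.32754529  0.45281721 -2.22555905] [  9.35311473  39.5086153  -66.06965447  68.02570875  35.60935074
  92.7229207   50.98135573]
xyz [[0.009, -0.009, 0.0], [0.008, -0.01, 0.0], [0.007, -0.011, 0.0], [0.005, -0.012, 0.0], [0.004, -0.013, 0.0], [0.003, -0.013, 0.0], [0.001, -0.013, 0.0], [-0.0, -0.013, 0.0], [-0.002, -0.013, 0.0], [-0.004, -0.013, 0.0], [-0.005, -0.012, 0.0], [-0.006, -0.012, 0.0], [-0.008, -0.011, 0.0], [-0.009, -0.01, 0.0], [-0.01, -0.009, 0.0], [-0.011, -0.008, 0.0], [-0.012, -0.006, 0.0], [-0.012, -0.005, 0.0], [-0.013, -0.003, 0.0], [-0.013, -0.002, 0.0]]
rot [[0.0, 0.0, 0.114], [0.0, 0.0, 0.114], [0.0, 0.0, 0.114], [-0.0, -0.0, 0.116], [-0.0, -0.0, 0.116], [-0.0, -0.0, 0.116], [-0.0, -0.0, 0.116], [-0.0, -0.0, 0.116], [-0.0, -0.0, 0.116], [-0.0, -0.0, 0.116], [-0.0, -0.0, 0.116], [-0.0, -0.0, 0.116], [0.0, -0.0, 0.116], [0.0, -0.0, 0.116], [0.0, -0.0, 0.116], [0.0, -0.0, 0.116], [0.0, -0.0, 0.116], [0.0, -0.0, 0.116], [0.0, -0.0, 0.116], [0.0, -0.0, 0.116]]
xyz [[-0.013, -0.0, 0.0], [-0.013, 0.001, 0.0], [-0.013, 0.003, 0.0], [-0.013, 0.004, 0.0], [-0.012, 0.006, 0.0], [-0.011, 0.007, 0.0], [-0.01, 0.008, 0.0]]
rot [[0.0, -0.0, 0.116], [0.0, -0.0, 0.116], [0.0, -0.0, 0.116], [0.0, -0.0, 0.116], [0.0, -0.0, 0.116], [0.0, -0.0, 0.116], [0.0, -0.0, 0.116]]
```

send_rows --xyz '[[0.009, -0.009, 0], [0.008, -0.01, 0], [0.007, -0.011, 0], [0.005, -0.012, 0], [0.004, -0.013, 0], [0.003, -0.013, 0], [0.001, -0.013, 0], [0, -0.013, 0], [-0.002, -0.013, 0], [-0.004, -0.013, 0], [-0.005, -0.012, 0], [-0.006, -0.012, 0], [-0.008, -0.011, 0], [-0.009, -0.01, 0], [-0.01, -0.009, 0], [-0.011, -0.008, 0], [-0.012, -0.006, 0], [-0.012, -0.005, 0], [-0.013, -0.003, 0], [-0.013, -0.002, 0]]' --rotation '[[0, 0, 0.114], [0, 0, 0.114], [0, 0, 0.114], [0, 0, 0.116], [0, 0, 0.116], [0, 0, 0.116], [0, 0, 0.116], [0, 0, 0.116], [0, 0, 0.116], [0, 0, 0.116], [0, 0, 0.116], [0, 0, 0.116], [0, 0, 0.116], [0, 0, 0.116], [0, 0, 0.116], [0, 0, 0.116], [0, 0, 0.116], [0, 0, 0.116], [0, 0, 0.116], [0, 0, 0.116]]' --jaw '[0, 0, 0, 0, 0, 0, 0, 0, 0, 0, 0, 0, 0, 0, 0, 0, 0, 0, 0, 0]'

```text
time_s: 44.8
tool_pos: [0.4827, 0.0972, 0.4419]
tool_rot: [179.8, 0.1, 57.0]
force: [0.6, -0.6, -2.2]
grip_width: 0.0174
grasp_force: 60.0
```

send_rows --xyz '[[-0.013, 0, 0], [-0.013, 0.001, 0], [-0.013, 0.003, 0], [-0.013, 0.004, 0], [-0.012, 0.006, 0], [-0.011, 0.007, 0], [-0.01, 0.008, 0], [0, 0, 0], [0, 0, 0]]' --rotation '[[0, 0, 0.116], [0, 0, 0.116], [0, 0, 0.116], [0, 0, 0.116], [0, 0, 0.116], [0, 0, 0.116], [0, 0, 0.116], [0, 0, 0], [0, 0, 0]]' --jaw '[0, 0, 0, 0, 0, 0, 0, 0, 0]'

```text
time_s: 45.7
tool_pos: [0.4322, 0.0213, 0.4425]
tool_rot: [179.8, -0.1, 10.9]
force: [0.1, -0.3, -2.2]
grip_width: 0.0171
grasp_force: 60.0
```

Run:
```python
from cell import env
from h import *
o=env.get_obs();P,Q=pose(o);print(o["time_s"],P,o["tool_rot"],o["force"],o["qpos"])
# where the scoop sits in the hand: bright scoop blob in the wrist view vs predicted lip corners
c=env.read_camera("wrist");np.savez("w15.npz",**c)
for s in([.055,-.038,.242],[.055,.038,.242]):print("pred lip",proj(c,P+Q.apply(s)))
g=cv2.cvtColor(c["image"],cv2.COLOR_BGR2GRAY);m=(g>190).astype(np.uint8);n,l,st,ce=cv2.connectedComponentsWithStats(m)
for i in range(1,n):
    if st[i,4]>400:print(st[i])
print(go(o,[.4317,.0204,.26],[180,0,10.5]))
```

```text
45.7 [0.4321953  0.02133051 0.44253991] [ 1.79838447e+02 -8.17393567e-02  1.08836072e+01] [ 0.07303254 -0.33547843 -2.18850994] [ 46.00687303 -11.16820917 -45.37266077 107.05307035  -7.8841246
  80.8144208  -76.68391052]
pred lip [195.55986598 128.10259676]
pred lip [312.21181251 128.06535404]
[   0    0   66  122 6024]
[ 225    0  121   27 1699]
[ 197  130  116  117 9157]
(array([-0.0009,  0.0003,  0.1825]), array([ 0.0028, -0.0014,  0.0067]))
```

The scoop still sits in the hand as expected: lip row 130 against 128 predicted. Lower it onto the mat.

send_rows --xyz '[[-0.001, 0, 0.02], [0, 0, 0.03], [0, 0, 0.03], [0, 0, 0.03], [0, 0, 0.03], [0, 0, 0.025], [0, 0, 0.015], [0, 0, 0.01], [0, 0, 0], [0, 0, 0]]' --rotation '[[0.003, 0, 0.007], [0, 0, 0], [0, 0, 0], [0, 0, 0], [0, 0, 0], [0, 0, 0], [0, 0, 0], [0, 0, 0], [0, 0, 0], [0, 0, 0]]' --jaw '[0, 0, 0, 0, 0, 0, 0, 0, 0, 0]'

```text
time_s: 46.75
tool_pos: [0.4322, 0.0216, 0.2538]
tool_rot: [-179.9, -0.1, 10.5]
force: [-0.5, -0.3, 0.1]
grip_width: 0.0173
grasp_force: 60.0
```

send_rows --xyz '[[0, 0, 0.002], [0, 0, 0.002], [0, 0, 0]]' --rotation '[[0, 0, 0], [0, 0, 0], [0, 0, 0]]' --jaw '[0, 0, 0]'

```text
time_s: 47.05
tool_pos: [0.4318, 0.0212, 0.2495]
tool_rot: [-180.0, -0.1, 10.4]
force: [0.6, 0.3, -1.6]
grip_width: 0.0171
grasp_force: 60.0
```

send_rows --xyz '[[0, 0, 0.002], [0, 0, 0.001], [0, 0, 0]]' --rotation '[[0, 0, 0], [0, 0, 0], [0, 0, 0]]' --jaw '[0, 0, 0]'

```text
time_s: 47.35
tool_pos: [0.4317, 0.0212, 0.2462]
tool_rot: [-179.9, -0.1, 10.4]
force: [0.9, 0.2, -0.6]
grip_width: 0.0176
grasp_force: 60.0
```

send_rows --xyz '[[0, 0, 0.001], [0, 0, 0.001], [0, 0, 0]]' --rotation '[[0, 0, 0], [0, 0, 0], [0, 0, 0]]' --jaw '[0, 0, 0]'

```text
time_s: 47.65
tool_pos: [0.4318, 0.0213, 0.2455]
tool_rot: [-180.0, 0.0, 10.4]
force: [-6.6, -0.3, 12.2]
grip_width: 0.0173
grasp_force: 60.0
```

Contact. Release, rise straight up, then move clear.

send_rows --xyz '[[0, 0, -0.001], [0, 0, 0], [0, 0, 0], [0, 0, 0], [0, 0, 0], [0, 0, 0], [0, 0, -0.01], [0, 0, -0.02], [0, 0, -0.03], [0, 0, -0.03], [0, 0, -0.03], [0, 0, -0.03], [0, 0, -0.03], [0, 0, 0]]' --rotation '[[0, 0, 0], [0, 0, 0], [0, 0, 0], [0, 0, 0], [0, 0, 0], [0, 0, 0], [0, 0, 0], [0, 0, 0], [0, 0, 0], [0, 0, 0], [0, 0, 0], [0, 0, 0], [0, 0, 0], [0, 0, 0]]' --jaw '[0, 0.5, 0.5, 0.5, 0.5, 0.5, 0.5, 0.5, 0.5, 0.5, 0.5, 0.5, 0.5, 0.5]'

```text
time_s: 49.05
tool_pos: [0.4326, 0.0216, 0.4299]
tool_rot: [179.9, -0.5, 10.4]
force: [-0.3, 0.3, 0.3]
grip_width: 0.0436
grasp_force: 0.0
```

send_rows --xyz '[[0.01, 0.02, 0], [0.01, 0.035, 0], [0.01, 0.035, 0], [0.01, 0.035, 0], [0.01, 0.035, 0], [0.01, 0.035, 0], [0.01, 0.035, 0], [0.01, 0.035, 0], [0.01, 0.035, 0], [0, 0.035, 0], [0, 0.02, 0], [0, 0, 0]]' --rotation '[[0, 0, 0], [0, 0, 0], [0, 0, 0], [0, 0, 0], [0, 0, 0], [0, 0, 0], [0, 0, 0], [0, 0, 0], [0, 0, 0], [0, 0, 0], [0, 0, 0], [0, 0, 0]]' --jaw '[0.5, 0.5, 0.5, 0.5, 0.5, 0.5, 0.5, 0.5, 0.5, 0.5, 0.5, 0.5]'

```text
time_s: 50.25
tool_pos: [0.5833, -0.3162, 0.4235]
tool_rot: [-179.9, 0.0, 10.1]
force: [-0.5, -0.0, -0.3]
grip_width: 0.0433
grasp_force: 0.0
```

Run:
```python
from cell import env
from h import *
look()
t=env.read_camera("top");s=env.read_camera("side")
a=cv2.resize(t["image"][120:290,80:380],(600,340),interpolation=cv2.INTER_CUBIC);b=cv2.resize(s["image"][60:190,150:350],(400,260),interpolation=cv2.INTER_CUBIC)
o=np.zeros((600,600,3),np.uint8);o[:340]=a;o[340:,:400]=b;cv2.imwrite("pics/end.png",o)
k=8;u0,v0=200,215;im=cv2.resize(t["image"][v0:280,u0:262],None,fx=k,fy=k,interpolation=cv2.INTER_CUBIC);g=cv2.cvtColor(im,cv2.COLOR_BGR2GRAY)
n,l,st,ce=cv2.connectedComponentsWithStats((g<70).astype(np.uint8))
for i in range(1,n):
    if st[i,4]<1500:continue
    r=cv2.minAreaRect(np.argwhere(l==i)[:,::-1].astype(np.float32));Q=np.array([onz(t,u0+(p[0]+.5)/k-.5,v0+(p[1]+.5)/k-.5,.087 if st[i,4]<30000 else .003)[:2] for p in cv2.boxPoints(r)])
    e=np.roll(Q,-1,0)-Q;L=np.linalg.norm(e,axis=1);y=np.degrees(np.arctan2(*e[L.argmax()][::-1]));print(st[i,4],"c",Q.mean(0).round(4),L[:2].round(4),"yaw",(y+90)%180-90)
```

```text
50.25 lip [ 0.0884 -0.0494  0.1815 -0.0135] F [-0.5 -0.  -0.3]
top [142.2, 184.2, 14.8] bin  pan scoop 
top [133.2, 194.3, 14.8] bin  pan scoop 
top [141.4, 197.9, 18.7] bin  pan scoop 
top [125.4, 198.5, 14.9] bin  pan scoop 
top [132.6, 203.5, 16.3] bin  pan scoop 
top [145.3, 205.1, 14.2] bin  pan scoop 
top [120.3, 206.5, 14.9] bin  pan scoop 
side [235.2, 109.0, 11.5] bin  pan scoop 
side [234.9, 116.7, 5.7] bin  pan scoop 
115002 c [0.4319 0.0213] [0.1507 0.1706] yaw 10.710896623246782
9540 c [0.4174 0.0651] [0.0251 0.0787] yaw 4.330241772626238
```

View pics/end.png

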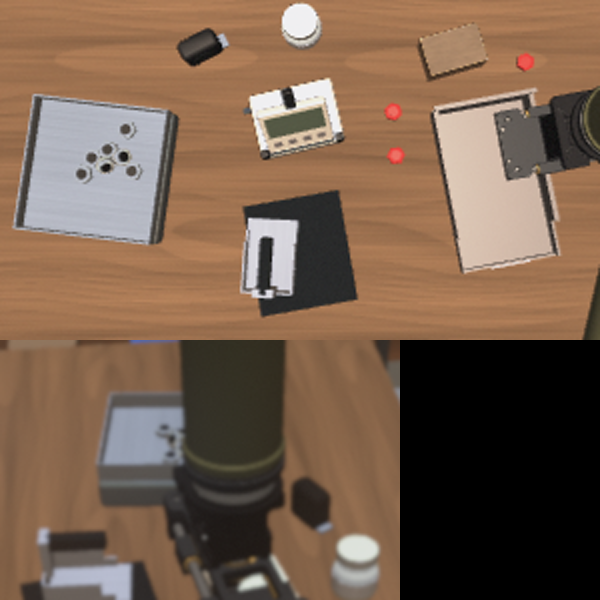

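Seven nuts are in the pan, the bin is empty and the display is up. The scoop, though, has been knocked aside: it is at (268,258) in the picture, about 44 mm left of the mat's middle. I'll measure it and put it back.

```bash
cat > sc.py <<'E'
from cell import env
from h import *
def scoop(name,t):
    for nm,t in((name,t),):
        k=8;u0,v0=185,215;im=cv2.resize(t["image"][v0:285,u0:262],None,fx=k,fy=k,interpolation=cv2.INTER_CUBIC);g=cv2.cvtColor(im,cv2.COLOR_BGR2GRAY);sat=cv2.cvtColor(im,cv2.COLOR_BGR2HSV)[...,1]
        px=lambda p:(u0+(p[0]+.5)/k-.5,v0+(p[1]+.5)/k-.5)
        m=((g>120)&(sat<60)).astype(np.uint8);n,l,st,ce=cv2.connectedComponentsWithStats(m);i=1+st[1:,4].argmax()
        hull=cv2.convexHull(np.argwhere(l==i)[:,::-1].astype(np.float32));r=cv2.minAreaRect(hull)
        fill=cv2.fillConvexPoly(np.zeros_like(m),hull.astype(np.int32),1)
        d=((g<75)&(fill>0)).astype(np.uint8);d=cv2.erode(d,np.ones((k,k)));n2,l2,st2,ce2=cv2.connectedComponentsWithStats(d);j=1+st2[1:,4].argmax()
        r2=cv2.minAreaRect(np.argwhere(l2==j)[:,::-1].astype(np.float32))
        for lab,rr,z in(("body",r,.02),("handle",r2,.087)):
            Q=np.array([onz(t,*px(p),z)[:2] for p in cv2.boxPoints(rr)]);e=np.roll(Q,-1,0)-Q;L=np.linalg.norm(e,axis=1);y=np.degrees(np.arctan2(*e[L.argmax()][::-1]));print(nm,lab,Q.mean(0).round(4),L[:2].round(4),"yaw",round((y+90)%180-90,2))
E
python3 - <<'E'
from sc import *
scoop("start",dict(np.load("top0.npz")));scoop("now",env.read_camera("top"))
E
```

```text
start body [0.4343 0.0355] [0.0802 0.1166] yaw 22.13
start handle [0.4294 0.0304] [0.0147 0.0729] yaw 22.67
now body [0.4239 0.0671] [0.1212 0.0805] yaw -3.57
now handle [0.4171 0.0652] [0.0763 0.0167] yaw -0.2
```

Run:
```python
from h import *
from cell import env
o=env.get_obs();print(go(o,[.428,.065,.36],[180,0,-2.5]))
P,Q=pose(o);T=Ro.from_euler("xyz",[180,0,-2.5],degrees=True)
interp([(np.array([.428,.065,.36]),T,12)])
```

```text
(array([-0.0852, -0.3973,  0.0658]), array([-0.0013, -0.0016,  0.2274]))
xyz [[-0.007, -0.033, 0.005], [-0.008, -0.033, 0.005], [-0.008, -0.033, 0.005], [-0.009, -0.033, 0.005], [-0.01, -0.032, 0.005], [-0.01, -0.032, 0.005], [-0.011, -0.032, 0.005], [-0.011, -0.032, 0.005], [-0.012, -0.032, 0.005], [-0.013, -0.031, 0.005], [-0.013, -0.031, 0.005], [-0.014, -0.031, 0.005]]
rot [[-0.0, -0.0, 0.019], [-0.0, -0.0, 0.019], [-0.0, -0.0, 0.019], [-0.0, -0.0, 0.019], [-0.0, -0.0, 0.019], [-0.0, -0.0, 0.019], [-0.0, -0.0, 0.019], [-0.0, -0.0, 0.019], [-0.0, -0.0, 0.019], [-0.0, -0.0, 0.019], [-0.0, -0.0, 0.019], [-0.0, -0.0, 0.019]]
```

send_rows --xyz '[[-0.007, -0.033, 0.005], [-0.008, -0.033, 0.005], [-0.008, -0.033, 0.005], [-0.009, -0.033, 0.005], [-0.01, -0.032, 0.005], [-0.01, -0.032, 0.005], [-0.011, -0.032, 0.005], [-0.011, -0.032, 0.005], [-0.012, -0.032, 0.005], [-0.013, -0.031, 0.005], [-0.013, -0.031, 0.005], [-0.014, -0.031, 0.005], [0, 0, 0], [0, 0, 0]]' --rotation '[[0, 0, 0.019], [0, 0, 0.019], [0, 0, 0.019], [0, 0, 0.019], [0, 0, 0.019], [0, 0, 0.019], [0, 0, 0.019], [0, 0, 0.019], [0, 0, 0.019], [0, 0, 0.019], [0, 0, 0.019], [0, 0, 0.019], [0, 0, 0], [0, 0, 0]]' --jaw '[0.5, 0.5, 0.5, 0.5, 0.5, 0.5, 0.5, 0.5, 0.5, 0.5, 0.5, 0.5, 0.5, 0.5]'

```text
time_s: 51.95
tool_pos: [0.428, 0.0642, 0.3655]
tool_rot: [179.9, -0.1, -2.5]
force: [0.2, -0.8, 0.2]
grip_width: 0.0436
grasp_force: 0.0
```

Run:
```python
from h import *
from cell import env
o=env.get_obs();P,Q=pose(o);print(P,o["tool_rot"],o["qpos"])
c=env.read_camera("wrist");np.savez("w17.npz",**c);im=c["image"];g=cv2.cvtColor(im,cv2.COLOR_BGR2GRAY);sat=cv2.cvtColor(im,cv2.COLOR_BGR2HSV)[...,1]
m=((g>185)&(sat<70)).astype(np.uint8);m[:90]=0;n,l,st,ce=cv2.connectedComponentsWithStats(m);i=1+st[1:,4].argmax();print(st[i],ce[i])
p=np.argwhere(l==i)[:,::-1]
# lip edge: topmost bright pixel per column; fit line
u=np.arange(st[i][0]+4,st[i][0]+st[i][2]-4);v=np.array([p[p[:,0]==x][:,1].min() for x in u]);k=np.polyfit(u,v,1);k=np.polyfit(u[abs(v-np.polyval(k,u))<3],v[abs(v-np.polyval(k,u))<3],1)
row=[ (r,p[p[:,1]==r][:,0].min(),p[p[:,1]==r][:,0].max()) for r in range(st[i][1]+4,st[i][1]+70,12)];print(row,k)
a,b=st[i][0],st[i][0]+st[i][2]-1
A,B=onz(c,a,np.polyval(k,a),.005),onz(c,b,np.polyval(k,b),.005);print("lip ends",A,B,np.linalg.norm(A-B),"yaw",np.degrees(np.arctan2(*(A-B)[1::-1]))-90)
# handle: dark run between bright, front end
for r in range(130,230,12):
    x=np.arange(a+12,b-12);d=x[g[r,a+12:b-12]<90]
    if len(d):print(r,d.min(),d.max(),len(d),onz(c,(d.min()+d.max())/2,r,.087)[:2])
```

```text
[0.42804474 0.06422965 0.36552532] [ 1.79948146e+02 -1.23675851e-01 -2.50197824e+00] [ 43.81061278  -8.19673504 -50.96780839 113.66835908  -6.63065225
  71.51657163 -97.27311355]
[ 214  120   79  102 5728] [253.41864525 163.82803771]
[(124, np.int64(216), np.int64(291)), (136, np.int64(216), np.int64(291)), (148, np.int64(214), np.int64(292)), (160, np.int64(219), np.int64(288)), (172, np.int64(220), np.int64(287)), (184, np.int64(220), np.int64(287))] [3.8717305e-17 1.2000000e+02]
lip ends [0.48476746 0.10144001 0.005     ] [0.48135533 0.02405572 0.005     ] 0.0774594742997602 yaw -2.5247225458489027
166 243 263 21 [0.45186263 0.06386306]
178 244 263 20 [0.44226381 0.06390251]
190 244 263 20 [0.43250056 0.06434029]
202 243 263 21 [0.42256818 0.06518783]
214 244 263 20 [0.41240796 0.06524123]
226 243 264 22 [0.40206757 0.06570489]
```

The scoop is at (0.428, 0.065), yaw −2.5°, directly under the tool. Regrasp and lift.

send_rows --xyz '[[0, -0.0005, 0.02], [0, 0, 0.03], [0, 0, 0.03], [0, 0, 0.02], [0, 0, 0.0195], [0, 0, 0], [0, 0, 0], [0, 0, 0], [0, 0, 0], [0, 0, 0], [0, 0, 0], [0, 0, 0], [0, 0, 0], [0, 0, -0.01], [0, 0, -0.015], [0, 0, -0.015], [0, 0, 0], [0, 0, 0]]' --rotation '[[0, 0, 0], [0, 0, 0], [0, 0, 0], [0, 0, 0], [0, 0, 0], [0, 0, 0], [0, 0, 0], [0, 0, 0], [0, 0, 0], [0, 0, 0], [0, 0, 0], [0, 0, 0], [0, 0, 0], [0, 0, 0], [0, 0, 0], [0, 0, 0], [0, 0, 0], [0, 0, 0]]' --jaw '[0.5, 0.5, 0.5, 0.5, 0.5, 0.5, 0, 0, 0, 0, 0, 0, 0, 0, 0, 0, 0, 0]' --newtons 40

```text
time_s: 53.8
tool_pos: [0.4286, 0.0636, 0.2858]
tool_rot: [-180.0, -0.1, -2.7]
force: [-0.7, -0.6, -1.9]
grip_width: 0.0178
grasp_force: 40.0
```

Run:
```python
from h import *
from cell import env
o=env.get_obs();P,Q=pose(o);print(P,o["tool_rot"],o["grip_width"],o["force"],go(o,[.432,.021,.275],[180,0,10.6]))
```

```text
[0.42856715 0.06362438 0.28578769] [-1.79961304e+02 -8.42640500e-02 -2.68617575e+00] 0.01781959718754861 [-0.6545427  -0.55277786 -1.94428205] (array([0.0054, 0.0424, 0.0108]), array([-0.0005, -0.0015, -0.2319]))
```

send_rows --xyz '[[0.001, 0.008, 0], [0.0011, 0.0086, 0], [0.0011, 0.0086, 0.002], [0.0011, 0.0086, 0.003], [0.0011, 0.0086, 0.005], [0, 0, 0], [0, 0, 0], [0, 0, 0], [0, 0, 0.01], [0, 0, 0.01], [0, 0, 0.005], [0, 0, 0]]' --rotation '[[0, 0, 0], [0, 0, 0], [0, 0, 0], [0, 0, 0], [0, 0, 0], [0, 0, -0.077], [0, 0, -0.077], [0, 0, -0.077], [0, 0, 0], [0, 0, 0], [0, 0, 0], [0, 0, 0]]' --jaw '[0, 0, 0, 0, 0, 0, 0, 0, 0, 0, 0, 0]'

```text
time_s: 55.0
tool_pos: [0.4315, 0.0211, 0.2494]
tool_rot: [-179.9, 0.1, 10.5]
force: [-0.2, -0.6, -1.3]
grip_width: 0.0176
grasp_force: 40.0
```

send_rows --xyz '[[0, 0, 0.002], [0, 0, 0.001], [0, 0, 0]]' --rotation '[[0, 0, 0], [0, 0, 0], [0, 0, 0]]' --jaw '[0, 0, 0]'

```text
time_s: 55.3
tool_pos: [0.4323, 0.0212, 0.2479]
tool_rot: [-179.9, -0.1, 10.6]
force: [-0.5, -0.1, -1.7]
grip_width: 0.0179
grasp_force: 40.0
```

send_rows --xyz '[[0, 0, 0.001], [0, 0, 0.001], [0, 0, 0]]' --rotation '[[0, 0, 0], [0, 0, 0], [0, 0, 0]]' --jaw '[0, 0, 0]'

```text
time_s: 55.6
tool_pos: [0.4325, 0.0212, 0.2466]
tool_rot: [-180.0, -0.1, 10.6]
force: [-2.0, -2.1, 6.8]
grip_width: 0.0177
grasp_force: 40.0
```

send_rows --xyz '[[0, 0, 0], [0, 0, 0], [0, 0, 0], [0, 0, 0], [0, 0, 0], [0, 0, -0.01], [0, 0, -0.02], [0, 0, -0.03], [0, 0, -0.03], [0, 0, -0.03], [0, 0, -0.03], [0, 0, 0]]' --rotation '[[0, 0, 0], [0, 0, 0], [0, 0, 0], [0, 0, 0], [0, 0, 0], [0, 0, 0], [0, 0, 0], [0, 0, 0], [0, 0, 0], [0, 0, 0], [0, 0, 0], [0, 0, 0]]' --jaw '[0.5, 0.5, 0.5, 0.5, 0.5, 0.5, 0.5, 0.5, 0.5, 0.5, 0.5, 0.5]'

```text
time_s: 56.8
tool_pos: [0.4333, 0.0216, 0.4004]
tool_rot: [179.9, -0.5, 10.6]
force: [0.3, -0.3, -0.1]
grip_width: 0.0439
grasp_force: 0.0
```

send_rows --xyz '[[0.01, 0.02, 0], [0.01, 0.035, 0], [0.01, 0.035, 0], [0.01, 0.035, 0], [0.01, 0.035, 0], [0.01, 0.035, 0], [0.01, 0.035, 0], [0.01, 0.035, 0], [0, 0.02, 0], [0, 0, 0], [0, 0, 0], [0, 0, 0], [0, 0, 0], [0, 0, 0]]' --rotation '[[0, 0, 0], [0, 0, 0], [0, 0, 0], [0, 0, 0], [0, 0, 0], [0, 0, 0], [0, 0, 0], [0, 0, 0], [0, 0, 0], [0, 0, 0], [0, 0, 0], [0, 0, 0], [0, 0, 0], [0, 0, 0]]' --jaw '[0.5, 0.5, 0.5, 0.5, 0.5, 0.5, 0.5, 0.5, 0.5, 0.5, 0.5, 0.5, 0.5, 0.5]'

```text
time_s: 58.2
tool_pos: [0.5628, -0.2433, 0.3961]
tool_rot: [-180.0, -0.1, 10.7]
force: [-0.3, 0.6, -0.2]
grip_width: 0.0434
grasp_force: 0.0
```

Run:
```python
from sc import *
t=env.read_camera("top");np.savez("tend.npz",**t);scoop("now",t)
print([(float(h[0]),float(h[1])) for h in holes(t)])
o=env.get_obs();print(o["time_s"],o["tool_pos"],o["force"])
d=dict(np.load("t3.npz"))
# display unchanged since release? (top crops)
for n,f in(("t5","t5.npz"),):
    e=dict(np.load(f));print("indicator diff",np.abs(t["image"][152:200,195:255].astype(int)-e["image"][152:200,195:255]).mean(),"jar/tape",np.abs(t["image"][115:155,165:245].astype(int)-e["image"][115:155,165:245]).mean(),"carton",np.abs(t["image"][128:160,285:325].astype(int)-e["image"][128:160,285:325]).mean())
```

```text
now body [0.4271 0.0219] [0.0802 0.1186] yaw 9.96
now handle [0.4236 0.0188] [0.0155 0.0699] yaw 9.28
[(142.2, 184.2), (133.2, 194.3), (141.4, 197.9), (125.4, 198.5), (132.6, 203.5), (145.3, 205.1), (120.2, 206.5)]
58.25 [ 0.56284523 -0.24363793  0.39602554] [ 0.85056737  0.47013731 -0.89179783]
indicator diff 3.66875 jar/tape 3.613020833333333 carton 3.81796875
```

```bash
python3 -c "
from cell import env
print(env.sign_off())"
```

```text
the job is handed in; nothing more can be done
None
```

The job is handed in: the display is up at about 60°, all seven nuts are in the pan, and the scoop is upright on the middle of its mat (it was knocked aside once and I put it back), with the carton, jar and tape measure never approached.

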